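# Clamp a pipe coupling with a loose crank

## Robot

A 6-joint arm with a two-finger parallel gripper is mounted at the origin on the work surface. World frame = base frame: x ahead of the robot, y to its left, z up, the work surface at z = 0. Lengths are in m, angles in rad, forces in N, time in s.
With the tool pointing down it reaches from about 0.375 to 0.975 m from the base axis. Payload 3.8 kg.
Tool frame: the origin (TCP) lies on the centre line of the jaws, within the pads' length; the fingertips stand 14 mm ahead of it and the grasp point (between the pads) lies 5 mm behind it; x points along the fingers, y is the direction in which the jaws open and shut, and the axes are right-handed (so a half turn about x gives the same grasp; the last joint's range is limited). The gripper opens to 85 mm and grips with 20 to 120 N. Pads are 22 mm wide; open, the fingers measure 114 mm over their backs; the gripper's body (76 mm by 85 mm) begins 54 mm behind the grasp point. The pads swing forward as they close: fully open they stand 13 mm farther back than shut.
Start: joints at [-0.037, 0.264, 1.604, -0, 1.274, -0.037], TCP at [0.675, -0, 0.245] pointing down, gripper open.
Joint ranges: [-2.63, 2.63], [-0.94, 2.18], [0.31, 2.57], [-1.31, 4.45], [0, 2.66], [-2.55, 2.55]. Speed limits (rad/s): [2.57, 2.57, 3.14, 3.14, 3.14, 3.14].

## Interface

Orientations are given as a rotation vector (axis times angle).
In Python, from workcell import bot gives the robot as it stands.
- The arm moves only by the shell command python3 -m creep 'ROWS' [FORCE]. ROWS is JSON, a list of rows, each an object with "grip": the finger opening in cm, from 0 to 8.54; "dp": the shift along the tool's x, y, z in cm, a list of three; "rotation": the turn, a rotation vector about the tool's x, y, z in rad, a list of three. A call has 1 to 5 rows; each row is the pose to reach, as a shift and turn from the pose commanded when the call began, along the tool's axes at that moment; what a row does not reach only later rows make up. A row lasts 1/12 s, in which the tool goes at most 41.7 mm and 7.16 degrees, less where a joint would pass 70% of its speed; a pose out of reach is approached as far as the arm can. A call with a gripper value outside its range is refused whole. The fingers move at their own pace and stop on an object; FORCE is the grip in N (left out, the last holds). Time passes only in rows, so rows that repeat a pose let the fingers close. It gives the time, the measured TCP pose, the force and the opening at its end, in the units of the state.
- bot.read_state(): the state, without advancing time (a new reading comes with each control period).
- bot.read_camera(name): name is "scene" or "side" or "wrist"; returns (picture, depth): 480x640x3 uint8, red, green, blue; 480x640 float32, m along the optical axis (not along the pixel's ray), 0 where there is no reading.
- bot.get_calibration(name): a dict with "fx", "fy", "cx", "cy" (pixels), "rvec" (rotation vector, rad) and "tvec" (3), from world to camera coordinates, as OpenCV has them. Camera axes: x right, y down, z forward; pixel columns grow to the right and rows downward; lengths in m; the calibration is good to about 2 mm. A picture is of the moment at which its call begins: read the wrist's pose just before it. get_calibration takes no time and is no camera call; for the wrist camera it gives the pose at the moment of the call.
- bot.finish_job(): hands the job in, once; it reports no verdict.
The state is a dict: "time": time; "q": joint angles; "joint_vel": joint speeds; "joint_torque": joint torques, N m; "tool_pos": TCP position; "tcp_rot": TCP orientation; "wrist_force": force on the tool from outside, world axes, zero at the start; "torque": the same for the moment, N m; "width": opening from 0.0 (shut) to 1.0 (fully open).
Only numpy, scipy, OpenCV 4.12 (cv2) and the standard library are available. Lean on these libraries where they do the work, as an engineer would, in place of code of your own. Each camera call takes 0.05 s, during which the arm holds its last target.

## Task

Take the crank out of its tray, fit it fully down onto the clamp's square shaft and wind it clockwise until the sprung jaw pad has the standing coupling firmly gripped against the stop jaw. Then lift the crank off and stand it upright on the floor of its tray again, leaving the coupling upright and gripped. Do not knock or push the tin, the carton, the spare coupling or the stock bin.

Things in the scene. Friction and masses are not known exactly. Their poses are not given: they have to be found in the camera images.
- crank: loose steel crank, 0.45 kg. Origin: centre of the hub's underside, z up. Hub: block 40 x 40 mm, 45 mm tall; in its underside a square socket 22 x 22 mm, 33 mm deep, mouth chamfered 2.5 mm, in line with the hub's faces. Flat arm 20 mm wide (z 35 to 45 mm) along +x. Pinch the hub from above on its +y and -y faces. At x = 75 mm an upright black grip, 26 mm in diameter, z 46 to 91 mm
- crank_grip_mid (a point): middle of the crank's upright round black grip, which spins freely on the arm: 75 mm from the hub axis along the crank's +x, 68 mm above the hub's underside
- shaft_seat (a point): on the axis of the clamp's upright square shaft, level with the round shoulder (80 mm above the bench) on which the hub's underside rests when fully down. z up; x and y square to the shaft's flats. Shaft 20 x 20 mm, 29 mm tall above the shoulder, its top 4 mm stepped in to 17.5 mm. The crank fits in any of four quarter turns, with 1 mm of play a side
- pinion (a joint): turn of the drive shaft in rad; grows clockwise seen from above, closing the moving jaw 8 mm per rad. Starts between 0 and 1.5. Friction of 0.25 N m (3.3 N at the crank's grip) keeps it where it is left. The coupling comes tight somewhere between about 3.5 and 6.0, depending on where the stop jaw is set
- clamp: grey clamp, screwed to the bench; bed 285 x 110 mm, 20 mm thick; origin on the bench under the shaft's axis; its +x runs from the shaft past the moving jaw and its pad to the stop jaw. The stop jaw's face is locked differently each time, at x = 166 to 186 mm. Gear housing round the shaft 80 mm tall, jaws 62 mm tall
- jaw_pad: black sprung pad on the moving jaw, 8 x 90 x 38 mm; origin at its middle. It gives way up to 8 mm towards the moving jaw at 6 N per mm, so once it squeezes the coupling the crank stiffens by 5 N per rad at its grip; about 7 N there (friction included) means firmly gripped
- coupling: dark steel pipe coupling, a tube 42 mm in outer diameter and 48 mm tall, standing on the clamp's bed between the pad and the stop jaw, not yet touching either; the pad pushes it along upright until it meets the stop jaw; origin at the centre of its underside, z up
- tray: shallow open plywood tray 240 (x) x 170 (y) mm, walls 6 mm thick and 16 mm tall; origin at the centre of its underside. It is screwed to the bench
- tray_in (a point): centre of the tray's inner floor, 6 mm above the bench
- tin: bystander: closed metal tin, 64 mm in diameter, 85 mm tall, origin at the centre of its underside
- carton: bystander: cardboard carton 100 x 110 x 80 mm, origin at the centre of its underside
- spare: bystander: a spare pipe coupling standing on the bench, 42 mm in diameter, 48 mm tall, origin at the centre of its underside
- stock_bin: bystander: blue stock bin of couplings, 200 x 130 x 90 mm, origin at the centre of its underside

How it is judged:
By the outcome, as a careful person would: the job done as asked, in the order asked, and still so for the second after the job is handed in, with the robot touching nothing.
It also fails if it takes over 72 s, if anything falls off the work surface, if the arm or the gripper's body presses on something with over 40 N, if the wrist force passes 120 N, or if a joint passes its speed limit or range.

## Working session

There is one attempt and no reset: what is moved stays moved. The work goes in short steps, Python scripts to look and compute and a shell command to move; the robot and the scene stay as the last step left them, time stands still between calls to the robot, and variables do not carry over. Pictures are saved under pics/ and viewed, and the job is handed in when it is done.

```bash
ls; mkdir -p pics
cat > h.py <<'E'
import numpy as np, cv2
from workcell import bot
from scipy.spatial.transform import Rotation as R
def snap(name,fn):
    c=bot.get_calibration(name); im,d=bot.read_camera(name)
    cv2.imwrite('pics/'+fn+'.png',im[:,:,::-1]); np.savez('pics/'+fn+'.npz',im=im,d=d,**{k:np.array(c[k]) for k in c})
    return im,d,c
def load(fn):
    z=np.load('pics/'+fn+'.npz'); return z['im'],z['d'],z
def cloud(d,c):
    v,u=np.mgrid[0:480,0:640]
    P=np.stack([(u-c['cx'])/c['fx']*d,(v-c['cy'])/c['fy']*d,d],-1)
    Rm=R.from_rotvec(np.array(c['rvec'])).as_matrix()
    return (P-np.array(c['tvec']).reshape(3))@Rm
def ray(u,v,z,c):
    Rm=R.from_rotvec(np.array(c['rvec'])).as_matrix(); t=np.array(c['tvec']).reshape(3)
    o=-Rm.T@t; dd=Rm.T@np.array([(u-c['cx'])/c['fx'],(v-c['cy'])/c['fy'],1.])
    return o+dd*(z-o[2])/dd[2]
E
python3 - <<'E'
from h import *
np.set_printoptions(precision=4,suppress=True)
for n in ['scene','side','wrist']:
    im,d,c=snap(n,n+'0'); print(n,c)
s=bot.read_state();print(s)
E
```

```text
pics
scene {'fx': 559.1791459057674, 'fy': 559.1791459057674, 'cx': 320.1347582365677, 'cy': 235.63744730699048, 'rvec': array([ 2.0419,  1.4243, -0.5467]), 'tvec': array([-0.1802, -0.3422,  1.6515])}
side {'fx': 516.0296080828008, 'fy': 516.0296080828008, 'cx': 319.76620012424706, 'cy': 231.5317862164079, 'rvec': array([ 0.2667, -2.7362,  1.3178]), 'tvec': array([0.5438, 0.1329, 0.9885])}
wrist {'fx': 369.63307512370176, 'fy': 369.63307512370176, 'cx': 320.4204992017912, 'cy': 235.66566901821992, 'rvec': array([-2.826 ,  0.0008,  0.0018]), 'tvec': array([-0.6748, -0.0399,  0.38  ])}
{'time': 0.15, 'q': array([-0.0369,  0.2646,  1.605 , -0.    ,  1.2737, -0.0369]), 'joint_vel': array([-0.0001, -0.0009, -0.0036, -0.0013,  0.0001, -0.0012]), 'joint_torque': array([ -0.0004, -51.5906, -36.7959,  -0.0002,   0.0081,   0.    ]), 'tool_pos': array([0.6745, 0.    , 0.2442]), 'tcp_rot': array([ 1.2084,  1.2105, -1.2104]), 'wrist_force': array([ 0.6626, -0.3752,  0.4859]), 'torque': array([-0.0378,  0.0075,  0.0265]), 'width': 0.9955167928175853}
```

View pics/scene0.png

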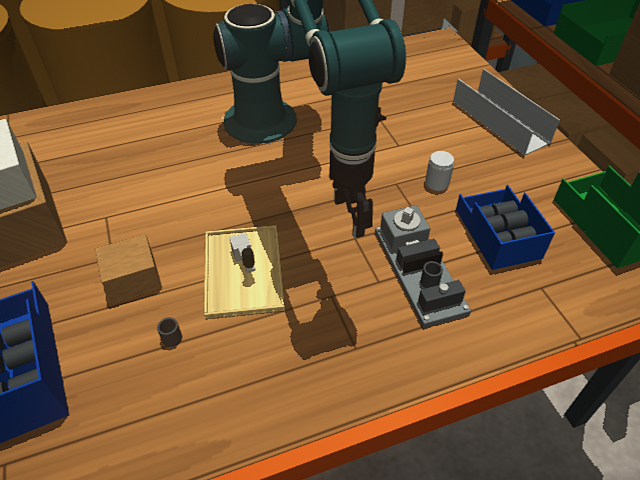

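View pics/side0.png

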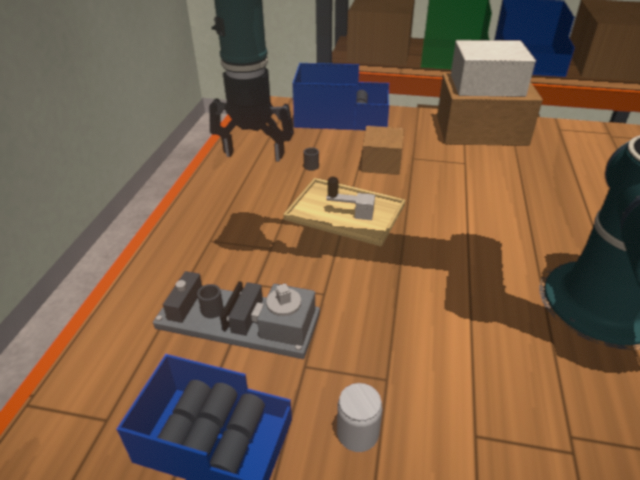

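View pics/wrist0.png

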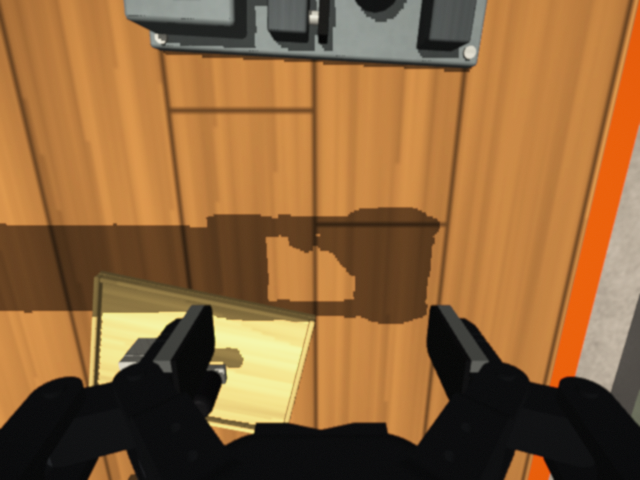

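Run:
```python
from h import *
np.set_printoptions(precision=4,suppress=True)
s=bot.read_state();print(R.from_rotvec(s['tcp_rot']).as_matrix())
# height/colour maps from scene and side: x 0.35..0.95, y -0.35..0.5, 1mm
for n in ['scene0','side0']:
    im,d,c=load(n); P=cloud(d,c); m=d>0
    X,Y,Z=P[...,0],P[...,1],P[...,2]
    H=np.zeros((800,600,3),np.uint8)
    ok=m&(X>.3)&(X<.9)&(Y>-.4)&(Y<.4)&(Z<.15)&(Z>-.02)
    order=np.argsort(Z[ok]); 
    r=((.4-Y[ok])*1000).astype(int)[order].clip(0,799);cc=((X[ok]-.3)*1000).astype(int)[order].clip(0,599)
    hh=np.clip(Z[ok][order]*1000*2.0+20,0,255).astype(np.uint8)
    col=cv2.applyColorMap(hh[:,None],cv2.COLORMAP_JET)[:,0]
    H[r,cc]=col
    H=cv2.dilate(H,np.ones((3,3)))
    cv2.imwrite('pics/h_'+n+'.png',cv2.resize(H,(450,600)))
    g=[(a,b) for a in (.5,) for b in (0,)]
    print(n,np.median(Z[ok]))
```

```text
[[-0.0017  1.      0.    ]
 [ 0.      0.     -1.    ]
 [-1.     -0.0017 -0.    ]]
scene0 0.0006060476393145033
side0 0.0012458651689060468
```

View pics/h_scene0.png

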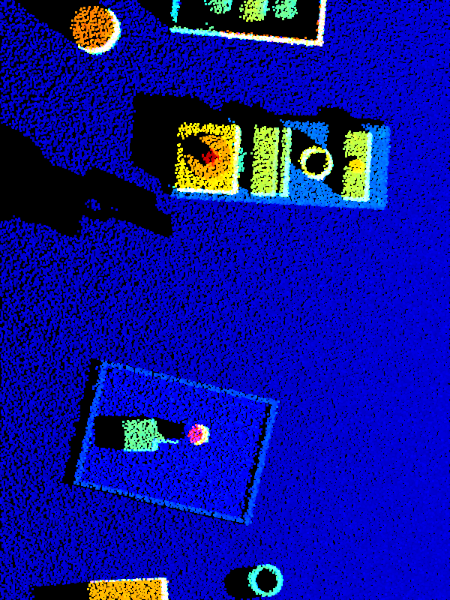

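View pics/h_side0.png

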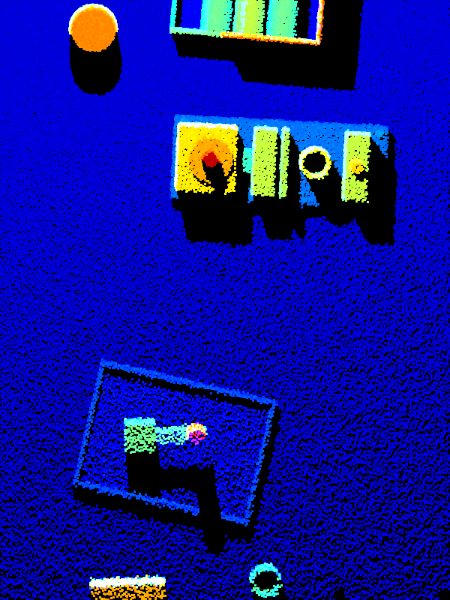

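```bash
cat > m.py <<'E'
from h import *
np.set_printoptions(precision=4,suppress=True)
def sel(P,d,x0,x1,y0,y1,z0,z1):
    m=(d>0)&(P[...,0]>x0)&(P[...,0]<x1)&(P[...,1]>y0)&(P[...,1]<y1)&(P[...,2]>z0)&(P[...,2]<z1)
    return P[m],m
def rect(Q):
    r=cv2.minAreaRect((Q[:,:2]*1000).astype(np.float32)); return np.round(r[0],1),np.round(r[1],1),round(r[2],1),len(Q),round(float(np.median(Q[:,2])),4)
E
python3 - <<'E'
from m import *
for n in ['scene0','side0']:
    im,d,c=load(n); P=cloud(d,c); print(n)
    for nm,b in dict(tray=(.38,.69,-.31,-.07,.012,.03),hub=(.45,.515,-.22,-.14,.045,.06),grip=(.53,.6,-.22,-.14,.09,.105),housing=(.5,.63,.12,.25,.073,.085),shaft=(.55,.61,.15,.23,.103,.117),bed=(.5,.84,.1,.26,.015,.026),coup=(.69,.75,.15,.22,.06,.075),stop=(.74,.81,.1,.25,.055,.068),pad=(.66,.695,.1,.25,.045,.07),mj=(.62,.67,.1,.25,.055,.068),tin=(.38,.48,.3,.42,.08,.09)).items():
        Q,_=sel(P,d,*b)
        if len(Q)>4: print(nm,*rect(Q),Q[:,:2].mean(0))
E
```

```text
scene0
tray [ 533.4 -190. ] [169.9 245.6] 76.9 861 0.0152 [ 0.5434 -0.1943]
hub [ 489.5 -180.6] [50.3 39.7] 1.3 266 0.0503 [ 0.4894 -0.1808]
grip [ 563.7 -179.7] [24.  21.7] 67.5 92 0.0954 [ 0.5646 -0.1795]
housing [578.2 187.6] [88.5 75.1] 87.6 465 0.0786 [0.5856 0.1854]
shaft [582.3 189.2] [19.  19.9] 30.2 65 0.1078 [0.5834 0.1883]
bed [675.2 183.8] [112.1 286.5] 87.3 1705 0.0201 [0.729  0.1631]
coup [721.9 182.4] [39.4 43.3] 22.9 170 0.0665 [0.7221 0.1829]
stop [766.7 179. ] [91.8 53.8] 86.7 572 0.0615 [0.7772 0.1767]
pad [673.8 183.5] [90.9 27.8] 89.7 519 0.0581 [0.6741 0.1836]
mj [645.1 185.6] [49.6 93. ] 0.3 480 0.0616 [0.6548 0.1828]
tin [424.7 361.5] [56.8 61.7] 61.6 302 0.085 [0.427  0.3612]
side0
tray [ 533.2 -191.2] [175.3 241.3] 77.0 868 0.0157 [ 0.5249 -0.1767]
hub [ 490.5 -180.7] [45.7 48.2] 90.0 245 0.0513 [ 0.4886 -0.1778]
grip [ 562.  -177.6] [21.  21.6] 40.9 73 0.0959 [ 0.5613 -0.1759]
housing [575.1 189.6] [85.3 76.7] 86.6 802 0.0796 [0.5761 0.1972]
shaft [580.8 188.8] [19.4 22.9] 42.0 125 0.1088 [0.58   0.1908]
bed [672.6 184.3] [111.7 285.8] 87.2 2362 0.0203 [0.6764 0.2153]
coup [719.9 182.9] [41.  41.5] 85.4 260 0.0669 [0.7196 0.1842]
stop [766.4 178. ] [91.9 52.1] 87.0 649 0.0623 [0.7724 0.1838]
pad [672.8 183.7] [93.4 25.4] 89.9 503 0.0598 [0.673  0.1912]
mj [652.1 185.4] [91.9 31.4] 87.1 714 0.0622 [0.6511 0.189 ]
tin [424.7 361.6] [57.8 58.3] 87.2 1216 0.0853 [0.4243 0.3624]
```

Run:
```python
from h import *
im,_,_=load('scene0'); a=cv2.resize(im[195:245,375:440,::-1],None,fx=6,fy=6,interpolation=2)
im,_,_=load('side0'); b=cv2.resize(im[275:325,250:315,::-1],None,fx=6,fy=6,interpolation=2)
cv2.imwrite('pics/shaft.png',np.hstack([a,b]))
```

```text
(no output)
```

View pics/shaft.png

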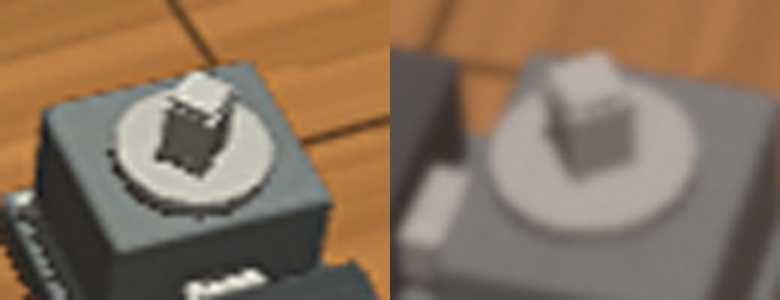

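Run:
```python
from m import *
im,d,c=load('scene0')
A=np.array([ray(375+u/6,195+v/6,.109,c)[:2] for u,v in [(197,70),(237,88),(211,123),(168,104)]])
im,d,c2=load('side0')
B=np.array([ray(250+(u-390)/6,275+v/6,.109,c2)[:2] for u,v in [(596,52),(630,92),(568,106),(547,68)]])
for Q in(A,B):
    print(Q*1000,Q.mean(0)); e=np.diff(np.vstack([Q,Q[:1]]),axis=0); print(np.degrees(np.arctan2(e[:,1],e[:,0]))%90, np.linalg.norm(e,axis=1)*1000)
```

```text
[[571.3788 192.3795]
 [585.0562 202.1739]
 [597.9988 185.0442]
 [583.6657 174.4414]] [0.5845 0.1885]
[35.6066 37.0734 36.4919 34.4098] [16.8226 21.4695 17.8284 21.7426]
[[579.5756 177.3013]
 [566.2781 190.9419]
 [581.886  199.5102]
 [591.5351 186.1388]] [0.5798 0.1885]
[44.2702 28.7657 35.8151 36.4627] [19.0496 17.8051 16.4894 14.8705]
```

```bash
python3 -m creep '[{"grip":8.5,"dp":[0,-4,4],"rotation":[0.12,0,0]},{"grip":8.5,"dp":[1,-7.5,7],"rotation":[0.24,0,0]},{"grip":8.5,"dp":[2,-11,10.5],"rotation":[0.36,0,0]},{"grip":8.5,"dp":[3,-15,14],"rotation":[0.48,0,0]},{"grip":8.5,"dp":[4,-18.7,18],"rotation":[0.6,0,0]}]' 40
```

```text
time: 0.57
tool_pos: [0.5243, -0.1423, 0.2146]
tcp_rot: [1.639, 0.86, -1.64]
wrist_force: [0.4, -0.2, 0.0]
width: 0.995
```

```bash
python3 -m creep '[{"grip":8.5,"dp":[0,0,0],"rotation":[0.12,0,0]},{"grip":8.5,"dp":[0,0,0],"rotation":[0.24,0,0]},{"grip":8.5,"dp":[0,0,0],"rotation":[0.36,0,0]},{"grip":8.5,"dp":[0,0,0],"rotation":[0.48,0,0]},{"grip":8.5,"dp":[0,0,0],"rotation":[0.6,0,0]}]'; python3 -m creep '[{"grip":8.5,"dp":[0,0,0],"rotation":[0.12,0,0]},{"grip":8.5,"dp":[0,0,0],"rotation":[0.24,0,0]},{"grip":8.5,"dp":[0,0,0],"rotation":[0.345,0,0]},{"grip":8.5,"dp":[0,0,0],"rotation":[0.345,0,0]}]'
python3 - <<'E'
from m import *
snap('wrist','w1'); s=bot.read_state(); print(s['tool_pos'],R.from_rotvec(s['tcp_rot']).as_matrix(),s['wrist_force'],s['q'],s['time'])
E
```

```text
time: 0.98
tool_pos: [0.5257, -0.1419, 0.215]
tcp_rot: [2.022, 0.373, -2.023]
wrist_force: [-0.6, 0.2, 0.6]
width: 0.994
time: 1.32
tool_pos: [0.5259, -0.1417, 0.215]
tcp_rot: [2.209, 0.026, -2.211]
wrist_force: [0.3, 0.2, -0.9]
width: 0.997
[ 0.5259 -0.1417  0.215 ] [[-0.0006  0.0279 -0.9996]
 [ 0.0002 -0.9996 -0.0279]
 [-1.     -0.0002  0.0006]] [0.6058 0.0998 0.8529] [-0.3089  0.0397  1.9175  0.      1.185   1.234 ] 1.3667
```

View pics/w1.png

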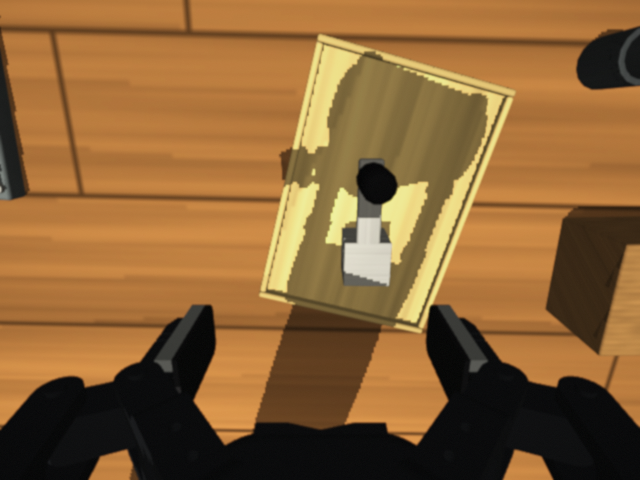

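Run:
```python
from m import *
im,d,c=load('w1'); P=cloud(d,c)
Q,m=sel(P,d,.42,.62,-.25,-.1,.044,.06); print('top',rect(Q))
Q,m=sel(P,d,.42,.512,-.25,-.1,.044,.06); print('hub',rect(Q),Q.mean(0))
Q,m=sel(P,d,.42,.62,-.25,-.1,.088,.11); print('grip',rect(Q),Q.mean(0))
cv2.imwrite('pics/c1.png',cv2.resize(im[150:300,310:430,::-1],None,fx=4,fy=4,interpolation=2))
```

```text
top (array([ 520.2, -181.7]), array([109.2,  40.2]), 1.2, 3295, 0.051)
hub (array([ 488.8, -182.5]), array([46.4, 40.2]), 0.9, 2255, 0.051) [ 0.4885 -0.1821  0.0509]
grip (array([ 561., -181.]), array([24.8, 25. ]), 37.1, 1087, 0.0965) [ 0.5618 -0.1802  0.0958]
```

View pics/c1.png

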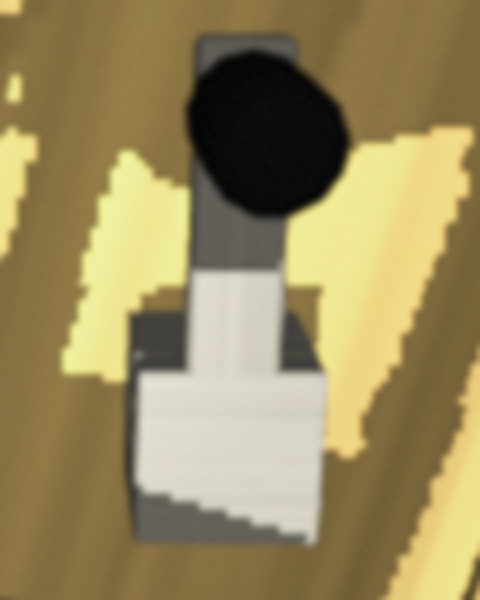

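```bash
python3 -m creep '[{"grip":8.5,"dp":[0.5,2,2],"rotation":[0,0,0]},{"grip":8.5,"dp":[2,3.9,4.1],"rotation":[0,0,0]},{"grip":8.5,"dp":[5,3.9,4.1],"rotation":[0,0,0]},{"grip":8.5,"dp":[8,3.9,4.1],"rotation":[0,0,0]},{"grip":8.5,"dp":[9,3.9,4.1],"rotation":[0,0,0]}]'; python3 -m creep '[{"grip":8.5,"dp":[0,0,0],"rotation":[0,0,0]}]'
```

```text
time: 1.78
tool_pos: [0.4829, -0.181, 0.1212]
tcp_rot: [2.202, 0.034, -2.216]
wrist_force: [-1.1, -0.0, -1.0]
width: 0.998
time: 1.87
tool_pos: [0.4833, -0.1807, 0.122]
tcp_rot: [2.202, 0.034, -2.216]
wrist_force: [-0.9, -0.9, 0.9]
width: 1.001
```

```bash
python3 -m creep '[{"grip":8.5,"dp":[3,0.1,-0.2],"rotation":[0,0,0]},{"grip":8.5,"dp":[6,0.1,-0.2],"rotation":[0,0,0]},{"grip":8.5,"dp":[8,0.1,-0.2],"rotation":[0,0,0]},{"grip":8.5,"dp":[9,0.1,-0.2],"rotation":[0,0,0]},{"grip":8.5,"dp":[9,0.1,-0.2],"rotation":[0,0,0]}]'
python3 - <<'E'
from m import *
snap('side','s2'); s=bot.read_state(); print(s['tool_pos'],R.from_rotvec(s['tcp_rot']).as_matrix(),s['wrist_force'])
im=load('s2')[0]; cv2.imwrite('pics/s2c.png',cv2.resize(im[100:260,260:430,::-1],None,fx=4,fy=4,interpolation=2)[:600])
E
```

```text
time: 2.28
tool_pos: [0.4875, -0.1821, 0.0342]
tcp_rot: [2.205, 0.031, -2.212]
wrist_force: [0.3, 0.7, -0.5]
width: 0.995
[ 0.4886 -0.1827  0.0357] [[-0.0005  0.0269 -0.9996]
 [ 0.0002 -0.9996 -0.0269]
 [-1.     -0.0002  0.0005]] [-0.3617 -0.359  -0.0496]
```

View pics/s2c.png

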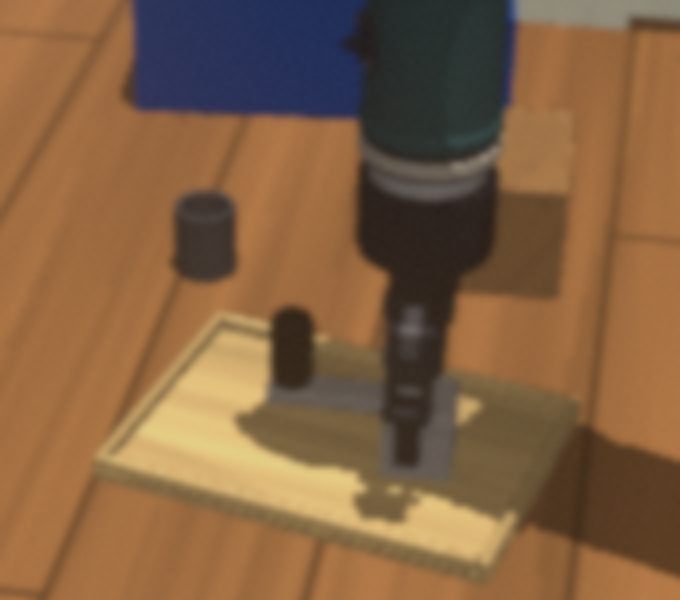

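```bash
python3 -m creep '[{"grip":8.5,"dp":[0.4,0,0.2],"rotation":[0,0,0]},{"grip":3,"dp":[0.4,0,0.2],"rotation":[0,0,0]},{"grip":3,"dp":[0.4,0,0.2],"rotation":[0,0,0]},{"grip":3,"dp":[0.4,0,0.2],"rotation":[0,0,0]},{"grip":3,"dp":[0.4,0,0.2],"rotation":[0,0,0]}]' 60;python3 -m creep '[{"grip":3,"dp":[0,0,0],"rotation":[0,0,0]},{"grip":3,"dp":[0,0,0],"rotation":[0,0,0]},{"grip":3,"dp":[0,0,0],"rotation":[0,0,0]}]' 80
```

```text
time: 2.75
tool_pos: [0.4869, -0.1829, 0.0325]
tcp_rot: [2.21, 0.028, -2.207]
wrist_force: [-5.7, 1.9, 9.6]
width: 0.459
time: 3.0
tool_pos: [0.487, -0.183, 0.0326]
tcp_rot: [2.21, 0.028, -2.207]
wrist_force: [-1.4, 2.1, 6.4]
width: 0.457
```

```bash
python3 -m creep '[{"grip":3,"dp":[-1.5,0,0],"rotation":[0,0,0]},{"grip":3,"dp":[-4.5,0,0],"rotation":[0,0,0]},{"grip":3,"dp":[-8,0,0],"rotation":[0,0,0]},{"grip":3,"dp":[-11,0,0],"rotation":[0,0,0]},{"grip":3,"dp":[-14,0,0],"rotation":[0,0,0]}]'; python3 -m creep '[{"grip":3,"dp":[-1,0,0],"rotation":[0,0,0]},{"grip":3,"dp":[-1,0,0],"rotation":[0,0,0]}]'
python3 - <<'E'
from m import *
snap('side','s3');snap('wrist','w3'); s=bot.read_state(); print(s['tool_pos'],R.from_rotvec(s['tcp_rot']).as_matrix(),s['wrist_force'],s['width'],s['time'])
E
```

```text
time: 3.42
tool_pos: [0.485, -0.1823, 0.1715]
tcp_rot: [2.206, 0.03, -2.211]
wrist_force: [0.3, -0.9, -5.3]
width: 0.455
time: 3.58
tool_pos: [0.488, -0.1836, 0.1841]
tcp_rot: [2.213, 0.026, -2.201]
wrist_force: [0.6, 0.0, -5.0]
width: 0.453
[ 0.4851 -0.1824  0.1796] [[-0.0022  0.0258 -0.9997]
 [ 0.0009 -0.9997 -0.0258]
 [-1.     -0.001   0.0021]] [-0.3086  0.2606 -6.1415] 0.45447249166712034 3.6833
```

View pics/s3.png

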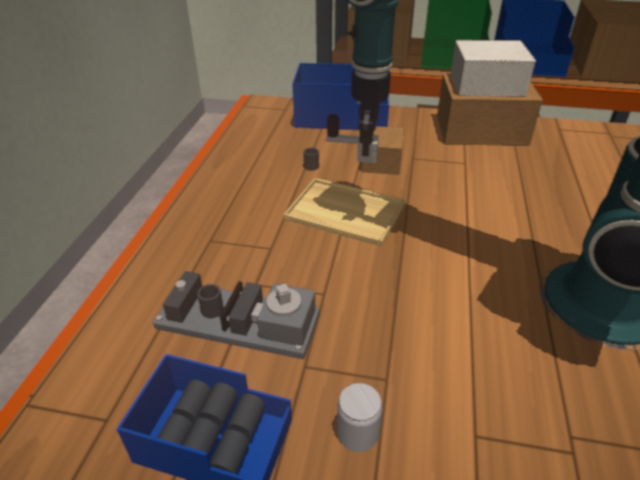

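View pics/w3.png

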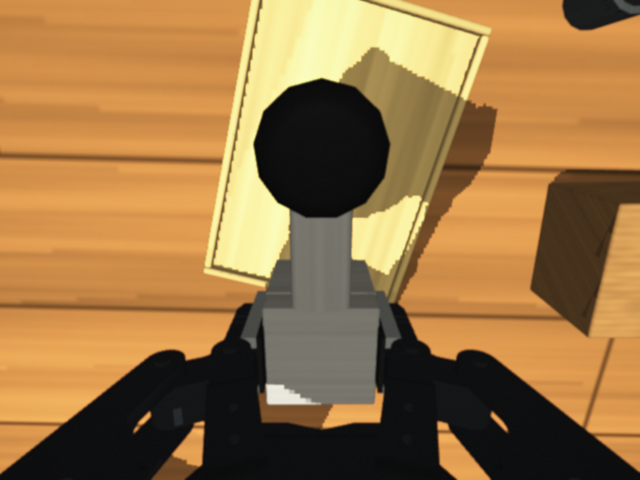

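```bash
python3 -m creep '[{"grip":3,"dp":[0,-2.5,-0.5],"rotation":[-0.12,0,0]},{"grip":3,"dp":[0,-5.5,-1.2],"rotation":[-0.24,0,0]},{"grip":3,"dp":[0,-8.5,-2],"rotation":[-0.36,0,0]},{"grip":3,"dp":[0,-11.5,-2.8],"rotation":[-0.48,0,0]},{"grip":3,"dp":[0,-14.5,-3.6],"rotation":[-0.6,0,0]}]'
python3 - <<'E'
from m import *
s=bot.read_state(); Rm=R.from_rotvec(s['tcp_rot']).as_matrix(); print(s['tool_pos'],Rm,s['wrist_force'],s['width'],s['time'])
print('to goal',Rm.T@(np.array([.536,.081,.18])-s['tool_pos']))
E
```

```text
time: 4.1
tool_pos: [0.516, -0.0354, 0.1773]
tcp_rot: [1.855, 0.61, -1.866]
wrist_force: [1.0, 0.0, -4.7]
width: 0.458
[ 0.516  -0.0354  0.1773] [[-0.0066  0.59   -0.8074]
 [ 0.0007 -0.8074 -0.59  ]
 [-1.     -0.0045  0.0049]] [ 1.0002  0.0028 -4.7313] 0.4577189913340353 4.1
to goal [-0.0027 -0.0822 -0.0848]
```

```bash
python3 -m creep '[{"grip":3,"dp":[0,-2,-2],"rotation":[0,0,0]},{"grip":3,"dp":[0,-4.2,-4.2],"rotation":[0,0,0]},{"grip":3,"dp":[0,-6.4,-6.5],"rotation":[0,0,0]},{"grip":3,"dp":[0,-8.2,-8.5],"rotation":[0,0,0]},{"grip":3,"dp":[0,-8.2,-8.5],"rotation":[0,0,0]}]'; python3 -m creep '[{"grip":3,"dp":[0,0,0],"rotation":[0,0,0]}]'
python3 - <<'E'
from m import *
snap('wrist','w4'); s=bot.read_state(); Rm=R.from_rotvec(s['tcp_rot']).as_matrix(); print(s['tool_pos'],Rm,s['wrist_force'],s['width'],s['time'])
np.savez('pics/w4s.npz',p=s['tool_pos'],R=Rm)
E
```

```text
time: 4.52
tool_pos: [0.5378, 0.0837, 0.1775]
tcp_rot: [1.858, 0.61, -1.866]
wrist_force: [0.4, -0.4, -5.0]
width: 0.454
time: 4.6
tool_pos: [0.5372, 0.0805, 0.1776]
tcp_rot: [1.855, 0.606, -1.868]
wrist_force: [-0.5, -0.6, -4.6]
width: 0.454
[0.5372 0.0795 0.1779] [[-0.006   0.5871 -0.8095]
 [-0.0012 -0.8095 -0.5871]
 [-1.     -0.0026  0.0056]] [-0.5858 -0.7187 -4.9127] 0.45435730863820956 4.65
```

View pics/w4.png

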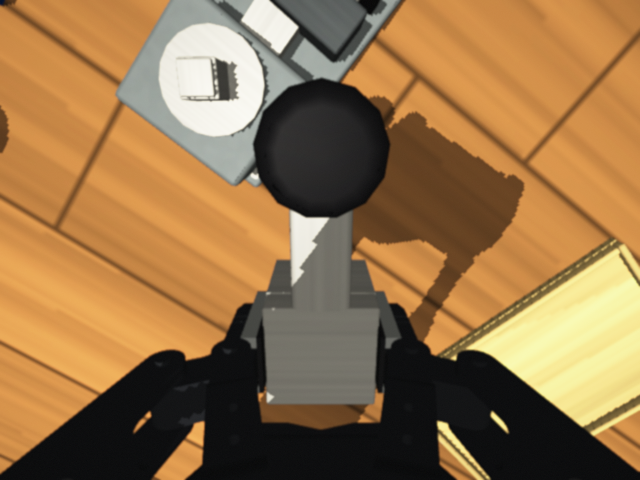

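Run:
```python
from m import *
im,d,c=load('w4'); P=cloud(d,c); z=np.load('pics/w4s.npz')
Q,m=sel(P,d,.54,.62,.15,.23,.1,.12); r=rect(Q); print('shaft',r,Q.mean(0))
Q,m=sel(P,d,.54,.63,.14,.24,.077,.085)
g=im.mean(-1)>150; mm=m&g; r2=rect(P[mm]); print('disc',r2)
(cx,cy),rad=cv2.minEnclosingCircle((P[mm][:,:2]*1000).astype(np.float32)); print(cx,cy,rad)
# hub in tool frame
T=(P-z['p'])@z['R']
h=(d>0)&(abs(T[...,1])<.03)&(abs(T[...,2])<.1)&(T[...,0]<-.005)&(T[...,0]>-.03)
T2=T[h]; 
for a,b in[(-.02,.02),(-.1,-.03)]:
    q=T2[(T2[:,2]>a)&(T2[:,2]<b)]; print('hubtool',len(q),np.percentile(q,[1,50,99],axis=0))
gp=(d>0)&(abs(T[...,1])<.03)&(T[...,2]<-.04)&(T[...,0]<-.06)&(T[...,0]>-.075)
q=T[gp];print('grip',(q.min(0)+q.max(0))/2,np.percentile(q,[1,50,99],axis=0))
cv2.imwrite('pics/c4.png',cv2.resize(im[20:140,150:270,::-1],None,fx=5,fy=5,interpolation=2))
```

```text
shaft (array([580.2, 187.3]), array([20.2, 19.8]), 37.2, 1797, 0.1088) [0.5806 0.1861 0.108 ]
disc (array([579.9, 187.7]), array([59.4, 59. ]), 25.8, 6856, 0.0801)
579.9269409179688 187.73321533203125 29.973365783691406
hubtool 14413 [[-0.0283 -0.0269 -0.0195]
 [-0.0181 -0.0002 -0.0052]
 [-0.0062  0.0278  0.0193]]
hubtool 3905 [[-0.0194 -0.01   -0.0518]
 [-0.018  -0.0002 -0.0411]
 [-0.0162  0.0095 -0.0302]]
grip [-0.063  -0.0003 -0.0743] [[-0.0653 -0.0112 -0.0854]
 [-0.0636 -0.0003 -0.0752]
 [-0.0602  0.0107 -0.0636]]
```

View pics/c4.png

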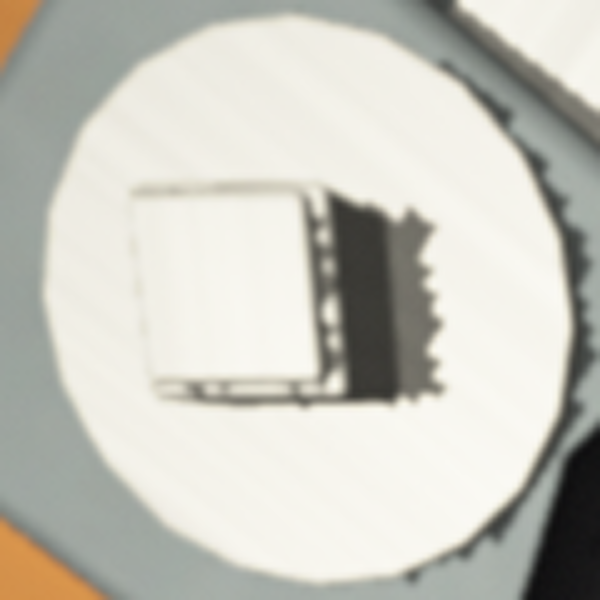

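Run:
```python
from m import *
im,d,c=load('w4'); z=np.load('pics/w4s.npz')
A=np.array([ray(150+u/5-.4,20+v/5-.4,.109,c)[:2] for u,v in [(132,191),(303,190),(321,378),(154,381)]])
e=np.diff(np.vstack([A,A[:1]]),axis=0); print(A.mean(0),np.degrees(np.arctan2(e[:,1],e[:,0]))%90,np.linalg.norm(e,axis=1))
# hub outline at top face: cast pixel corners
for (u,v) in [(263,310),(378,310),(375,404),(266,404)]:
    p=ray(u,v,z['p'][2]+.0181,c); print((p-z['p'])@z['R'])
```

```text
[0.5802 0.1874] [36.2756 36.6466 36.9426 36.2405] [0.0166 0.017  0.0167 0.0172]
[-0.0182 -0.0196 -0.0185]
[-0.0183  0.019  -0.0186]
[-0.018   0.0198  0.0205]
[-0.0179 -0.0204  0.0206]
```

```bash
python3 -m creep '[{"grip":3,"dp":[0,-1.5,-2.4],"rotation":[0,0,0]},{"grip":3,"dp":[0,-3.2,-5],"rotation":[0,0,0]},{"grip":3,"dp":[0.5,-5,-7.9],"rotation":[0,0,0]},{"grip":3,"dp":[1,-6.2,-9.9],"rotation":[0,0,0]},{"grip":3,"dp":[2,-6.2,-9.9],"rotation":[0,0,0]}]'; python3 -m creep '[{"grip":3,"dp":[0,0,0],"rotation":[0,0,0]},{"grip":3,"dp":[0,0,0],"rotation":[0,0,0]},{"grip":3,"dp":[0,0,0],"rotation":[0,0,0]}]'
cat > g.py <<'E'
from m import *
import sys
s=bot.read_state(); Rm=R.from_rotvec(s['tcp_rot']).as_matrix(); print(s['tool_pos'],s['wrist_force'],s['torque'],s['width'],s['time'],s['q']);print(Rm)
if len(sys.argv)>1: print('to goal cm',Rm.T@(np.array(eval(sys.argv[1]))-s['tool_pos'])*100)
E
python3 g.py .5808,.1879,.16
```

```text
time: 5.07
tool_pos: [0.5853, 0.1903, 0.161]
tcp_rot: [1.866, 0.605, -1.86]
wrist_force: [0.6, -0.7, -4.1]
width: 0.457
time: 5.32
tool_pos: [0.5823, 0.1858, 0.1602]
tcp_rot: [1.861, 0.601, -1.866]
wrist_force: [-0.8, -0.7, -5.4]
width: 0.454
[0.5823 0.1858 0.1602] [-0.7866 -0.6829 -5.4334] [-0.0035  0.0578 -0.0088] 0.4536207790802512 5.3167 [ 0.2684  0.2122  1.8301 -0.0005  1.102   1.2151]
[[-0.0025  0.5846 -0.8113]
 [-0.0012 -0.8113 -0.5846]
 [-1.     -0.0005  0.0027]]
to goal cm [ 0.0214 -0.2538 -0.0022]
```

```bash
python3 -m creep '[{"grip":3,"dp":[0,-0.25,0],"rotation":[0,0,0]},{"grip":3,"dp":[0,-0.25,0],"rotation":[0,0,0]},{"grip":3,"dp":[0,-0.25,0],"rotation":[0,0,0]},{"grip":3,"dp":[0,-0.25,0],"rotation":[0,0,0]}]'; python3 g.py .5808,.1879,.16
python3 - <<'E'
from m import *
snap('side','s5');snap('scene','c5')
a=cv2.resize(load('s5')[0][200:340,220:360,::-1],None,fx=2.8,fy=2.8,interpolation=2)
b=cv2.resize(load('c5')[0][120:260,340:480,::-1],None,fx=2.8,fy=2.8,interpolation=2)
cv2.imwrite('pics/s5c.png',np.hstack([a,b]))
E
```

```text
time: 5.65
tool_pos: [0.5819, 0.1893, 0.1619]
tcp_rot: [1.864, 0.602, -1.862]
wrist_force: [0.8, -0.3, -6.6]
width: 0.456
[0.5819 0.1893 0.1619] [ 0.7811 -0.299  -6.5851] [-0.0518 -0.0412  0.0587] 0.45642268230925115 5.65 [ 0.2738  0.2097  1.8297 -0.0001  1.1013  1.2193]
[[ 0.0009  0.5854 -0.8108]
 [ 0.0002 -0.8108 -0.5854]
 [-1.      0.0004 -0.0008]]
to goal cm [0.1944 0.0456 0.1707]
```

View pics/s5c.png

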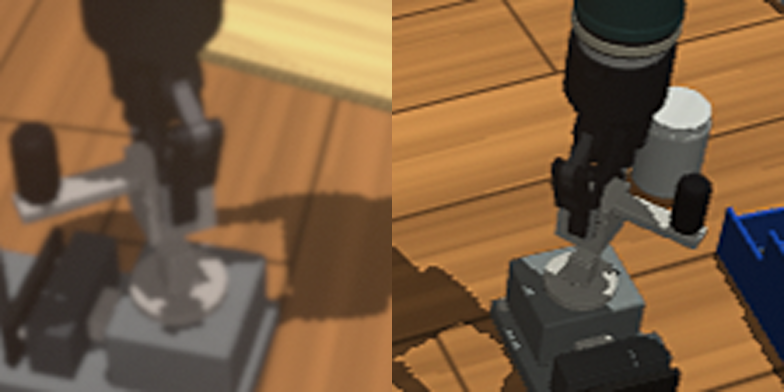

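```bash
cat > avg.py <<'E'
from m import *
import sys
A=[];F=[];M=[];rv=[]
for i in range(int(sys.argv[1])):
    bot.read_camera('side'); s=bot.read_state(); A.append(s['tool_pos']);F.append(s['wrist_force']);M.append(s['torque']);rv.append(s['tcp_rot'])
A=np.array(A);Rm=R.from_rotvec(rv).mean().as_matrix()
print('p',A.mean(0),'sd',A.std(0),'F',np.mean(F,0),'sd',np.std(F,0),'M',np.mean(M,0),'w',s['width'],'t',s['time']);print(Rm)
if len(sys.argv)>2: print('to goal cm',Rm.T@(np.array(eval(sys.argv[2]))-A.mean(0))*100)
E
python3 avg.py 8 .5808,.1879,.16
```

```text
p [0.5818 0.1896 0.1614] sd [0.     0.     0.0001] F [-0.0221  0.0393 -4.9968] sd [0.3325 0.4867 0.4346] M [-0.0421  0.0276 -0.0211] w 0.4570051908881489 t 6.15
[[ 0.0001  0.5858 -0.8105]
 [ 0.     -0.8105 -0.5858]
 [-1.      0.0001 -0.0001]]
to goal cm [0.1418 0.0805 0.1782]
```

```bash
python3 -m creep '[{"grip":3,"dp":[0.7,0.08,0.18],"rotation":[0,0,0]},{"grip":3,"dp":[1.4,0.08,0.18],"rotation":[0,0,0]},{"grip":3,"dp":[2,0.08,0.18],"rotation":[0,0,0]},{"grip":3,"dp":[2.1,0.08,0.18],"rotation":[0,0,0]},{"grip":3,"dp":[2.1,0.08,0.18],"rotation":[0,0,0]}]'; python3 avg.py 5 .5808,.1879,.1075
```

```text
time: 6.57
tool_pos: [0.5797, 0.1876, 0.1388]
tcp_rot: [1.86, 0.603, -1.866]
wrist_force: [0.6, 0.3, -5.4]
width: 0.459
p [0.5808 0.1879 0.1403] sd [0.0003 0.0001 0.0005] F [-0.138  -0.2059 -5.1159] sd [0.3086 0.3455 0.2765] M [-0.0418  0.0526  0.0032] w 0.455002348147092 t 6.8167
[[-0.      0.5857 -0.8105]
 [-0.     -0.8105 -0.5857]
 [-1.     -0.      0.    ]]
to goal cm [ 3.2791 -0.0012  0.0047]
```

Aligned; lower slowly.

```bash
python3 -m creep '[{"grip":3,"dp":[0.3,0,0],"rotation":[0,0,0]},{"grip":3,"dp":[0.6,0,0],"rotation":[0,0,0]},{"grip":3,"dp":[0.8,0,0],"rotation":[0,0,0]},{"grip":3,"dp":[1,0,0],"rotation":[0,0,0]},{"grip":3,"dp":[1.2,0,0],"rotation":[0,0,0]}]'; python3 avg.py 3 .5808,.1879,.1069
```

```text
time: 7.23
tool_pos: [0.5806, 0.1879, 0.1279]
tcp_rot: [1.863, 0.603, -1.863]
wrist_force: [-0.1, -0.7, -5.2]
width: 0.459
p [0.5805 0.1878 0.1278] sd [0.0001 0.     0.0002] F [ 0.6133  0.1925 -5.6203] sd [0.5598 0.4078 0.5284] M [ 0.0029 -0.0498  0.0182] w 0.4551429702288623 t 7.3833
[[-0.0006  0.5857 -0.8105]
 [-0.0001 -0.8105 -0.5857]
 [-1.     -0.0002  0.0006]]
to goal cm [ 2.0866  0.0118 -0.0266]
```

```bash
python3 -m creep '[{"grip":3,"dp":[0.5,0,0],"rotation":[0,0,0]},{"grip":3,"dp":[1,0,0],"rotation":[0,0,0]},{"grip":3,"dp":[1.4,0,0],"rotation":[0,0,0]},{"grip":3,"dp":[1.7,0,0],"rotation":[0,0,0]},{"grip":3,"dp":[1.9,0,0],"rotation":[0,0,0]}]'; python3 avg.py 3 .5808,.1879,.1069
```

```text
time: 7.8
tool_pos: [0.5805, 0.1878, 0.1085]
tcp_rot: [1.862, 0.603, -1.864]
wrist_force: [0.1, 0.5, -4.5]
width: 0.455
p [0.5805 0.1878 0.1086] sd [0.     0.     0.0002] F [ 0.5009  0.7213 -5.9076] sd [0.4168 0.0141 0.2802] M [0.0452 0.0134 0.0199] w 0.4559540680106487 t 7.95
[[-0.0007  0.5858 -0.8105]
 [-0.0002 -0.8105 -0.5858]
 [-1.     -0.0002  0.0007]]
to goal cm [ 0.1749  0.008  -0.0273]
```

```bash
python3 -m creep '[{"grip":3,"dp":[0.1,0,0],"rotation":[0,0,0]},{"grip":3,"dp":[0.2,0,0],"rotation":[0,0,0]},{"grip":3,"dp":[0.25,0,0],"rotation":[0,0,0]}]'; python3 avg.py 3 .5808,.1879,.1069
```

```text
time: 8.2
tool_pos: [0.5808, 0.188, 0.1069]
tcp_rot: [1.863, 0.603, -1.863]
wrist_force: [-0.1, 0.7, -4.3]
width: 0.454
p [0.5807 0.1879 0.1068] sd [0. 0. 0.] F [-0.4482  0.8183 -6.0011] sd [0.2332 0.3264 0.3601] M [ 0.0917  0.0353 -0.0146] w 0.4537693245296829 t 8.35
[[ 0.      0.5857 -0.8105]
 [ 0.0001 -0.8105 -0.5857]
 [-1.     -0.     -0.    ]]
to goal cm [-0.008   0.0063 -0.0037]
```

Just about seated; press a little further to feel the shoulder.

```bash
python3 -m creep '[{"grip":3,"dp":[0.1,0,0],"rotation":[0,0,0]},{"grip":3,"dp":[0.15,0,0],"rotation":[0,0,0]},{"grip":3,"dp":[0.15,0,0],"rotation":[0,0,0]}]'; python3 avg.py 3 .5808,.1879,.1069
```

```text
time: 8.6
tool_pos: [0.5808, 0.1879, 0.1066]
tcp_rot: [1.863, 0.603, -1.863]
wrist_force: [-5.4, 0.7, 4.8]
width: 0.456
p [0.5808 0.188  0.1066] sd [0. 0. 0.] F [-5.1803 -0.1747  5.5524] sd [0.7712 0.0606 0.2877] M [-0.0965  0.8379 -0.0042] w 0.452506518757829 t 8.75
[[ 0.0002  0.5858 -0.8105]
 [ 0.0001 -0.8105 -0.5858]
 [-1.      0.     -0.0002]]
to goal cm [-0.0281  0.0046  0.0037]
```

```bash
python3 -m creep '[{"grip":6,"dp":[0,0,0],"rotation":[0,0,0]},{"grip":6,"dp":[-0.1,0,0],"rotation":[0,0,0]},{"grip":6,"dp":[-0.1,0,0],"rotation":[0,0,0]},{"grip":6,"dp":[-0.1,0,0],"rotation":[0,0,0]}]'; python3 -m creep '[{"grip":6,"dp":[-2,0,0],"rotation":[0,0,0]},{"grip":6,"dp":[-5,0,0],"rotation":[0,0,0]},{"grip":6,"dp":[-8,0,0],"rotation":[0,0,0]},{"grip":6,"dp":[-9,0,-2],"rotation":[0,0,0]},{"grip":6,"dp":[-9,0,-5],"rotation":[0,0,0]}]';python3 -m creep '[{"grip":6,"dp":[0,0,-2.5],"rotation":[0,0,0]},{"grip":6,"dp":[0,0,-2.5],"rotation":[0,0,0]},{"grip":6,"dp":[0,0,-2.5],"rotation":[0,0,0]}]'
python3 - <<'E'
from m import *
snap('wrist','w6');snap('side','s6')
s=bot.read_state();print(s['tool_pos'],s['time'],s['width'])
for n in('w6','s6'):
    im,d,c=load(n);P=cloud(d,c)
    Q,m=sel(P,d,.6,.7,.18,.28,.16,.178); print('grip',rect(Q))
    Q,m=sel(P,d,.53,.66,.14,.26,.118,.132); print('top',rect(Q))
E
```

```text
time: 9.08
tool_pos: [0.5816, 0.188, 0.1068]
tcp_rot: [1.865, 0.602, -1.861]
wrist_force: [0.4, -0.6, 0.4]
width: 0.702
time: 9.5
tool_pos: [0.6233, 0.2171, 0.2017]
tcp_rot: [1.871, 0.601, -1.856]
wrist_force: [1.2, 0.3, 1.3]
width: 0.703
time: 9.75
tool_pos: [0.6423, 0.2323, 0.1959]
tcp_rot: [1.862, 0.603, -1.863]
wrist_force: [0.3, -0.0, -0.8]
width: 0.707
[0.6408 0.2314 0.1956] 9.85 0.7051726377971663
grip (array([641.4, 231.4]), array([24.1, 25.9]), 49.6, 2242, 0.1704)
top (array([607.9, 206.9]), array([110.3,  40. ]), 35.7, 4618, 0.125)
grip (array([642.3, 237.6]), array([13.6, 23.7]), 73.0, 59, 0.1658)
top (array([608.7, 207.2]), array([108.8,  42.4]), 34.6, 866, 0.1251)
```

View pics/w6.png

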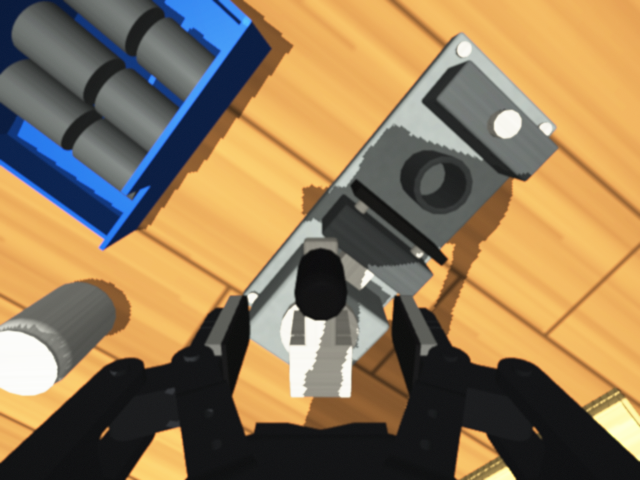

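View pics/s6.png

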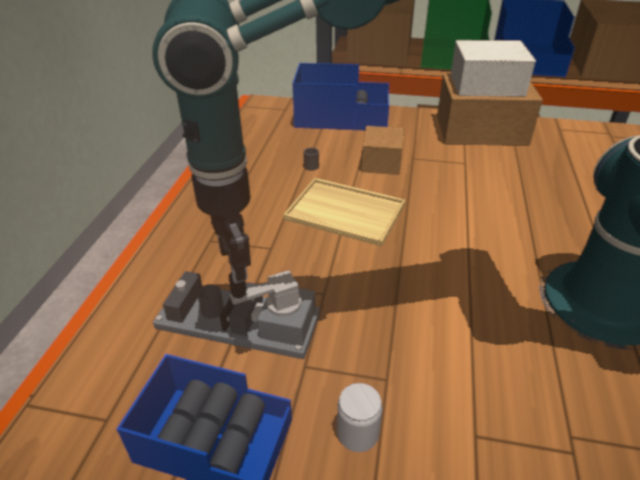

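```bash
python3 -m creep '[{"grip":6,"dp":[1.5,0,0],"rotation":[0,0,0]},{"grip":6,"dp":[3,0,0],"rotation":[0,0,0]},{"grip":6,"dp":[4.5,0,0],"rotation":[0,0,0]},{"grip":6,"dp":[4.8,0,0],"rotation":[0,0,0]},{"grip":6,"dp":[4.8,0,0],"rotation":[0,0,0]}]'; python3 avg.py 3 .6412,.2314,.147
```

```text
time: 10.27
tool_pos: [0.6396, 0.2308, 0.1465]
tcp_rot: [1.859, 0.602, -1.867]
wrist_force: [0.2, 0.3, 0.7]
width: 0.704
p [0.6413 0.2315 0.1488] sd [0.0006 0.0002 0.0007] F [0.641  0.2428 0.0796] sd [0.104  0.1937 0.3955] M [ 0.0029  0.0133 -0.0164] w 0.6985230853095725 t 10.4167
[[ 0.0001  0.5855 -0.8106]
 [-0.     -0.8106 -0.5855]
 [-1.      0.0001 -0.    ]]
to goal cm [ 0.1799 -0.0009  0.0174]
```

```bash
python3 -m creep '[{"grip":1.5,"dp":[0.15,0,0],"rotation":[0,0,0]},{"grip":1.5,"dp":[0.15,0,0],"rotation":[0,0,0]},{"grip":1.5,"dp":[0.15,0,0],"rotation":[0,0,0]},{"grip":1.5,"dp":[0.15,0,0],"rotation":[0,0,0]},{"grip":1.5,"dp":[0.15,0,0],"rotation":[0,0,0]}]' 40; python3 avg.py 3
```

```text
time: 10.83
tool_pos: [0.6421, 0.2321, 0.1477]
tcp_rot: [1.864, 0.603, -1.862]
wrist_force: [0.1, 0.4, 1.8]
width: 0.293
p [0.6421 0.2321 0.1476] sd [0. 0. 0.] F [0.7384 0.6236 2.8455] sd [0.3019 0.4616 0.0891] M [ 0.0641 -0.0033  0.007 ] w 0.29000295161479644 t 10.9833
[[ 0.0014  0.5858 -0.8105]
 [ 0.0005 -0.8105 -0.5858]
 [-1.      0.0004 -0.0014]]
```

```bash
python3 -m creep '[{"grip":1.5,"dp":[0,1.56,0.16],"rotation":[0,0,0]},{"grip":1.5,"dp":[0,3.05,0.65],"rotation":[0,0,0]},{"grip":1.5,"dp":[0,4.41,1.43],"rotation":[0,0,0]},{"grip":1.5,"dp":[0,5.57,2.48],"rotation":[0,0,0]},{"grip":1.5,"dp":[0,6.5,3.75],"rotation":[0,0,0]}]'
cat > w.py <<'E'
from m import *
s=bot.read_state(); p=s['tool_pos'];C=np.array([.5803,.1876]);v=p[:2]-C
a=np.arctan2(v[1],v[0]); er=np.array([np.cos(a),np.sin(a)]);t=np.array([er[1],-er[0]])
print('ang',np.degrees(a),'cw from start',(36-np.degrees(a))%360,'r',np.linalg.norm(v),'z',p[2],'Ft',-s['wrist_force'][:2]@t,'Fr',s['wrist_force'][:2]@er,'Fz',s['wrist_force'][2],'t',s['time'],s['q'])
E
python3 w.py
python3 - <<'E'
import numpy as np
for a0 in range(60,360,60):
    a=np.radians(a0+np.arange(12,61,12)); b=np.radians(a0)
    print(a0,[(round(7.5*(np.sin(x)-np.sin(b)),2),round(7.5*(np.cos(b)-np.cos(x)),2)) for x in a])
E
```

```text
time: 11.4
tool_pos: [0.6499, 0.159, 0.1477]
tcp_rot: [1.867, 0.607, -1.862]
wrist_force: [-1.7, 7.8, 1.8]
width: 0.291
ang -22.343543933804828 cw from start 58.343543933804824 r 0.07526845633506384 z 0.14766002317360127 Ft 6.589290512374775 Fr -4.495640915302556 Fz 1.7710046658073761 t 11.4 [0.2007 0.3235 1.7137 0.0046 1.1022 1.144 ]
60 [(np.float64(0.64), np.float64(1.43)), (np.float64(0.96), np.float64(2.97)), (np.float64(0.96), np.float64(4.53)), (np.float64(0.64), np.float64(6.07)), (np.float64(0.0), np.float64(7.5))]
120 [(np.float64(-0.92), np.float64(1.27)), (np.float64(-2.09), np.float64(2.32)), (np.float64(-3.44), np.float64(3.1)), (np.float64(-4.94), np.float64(3.59)), (np.float64(-6.5), np.float64(3.75))]
180 [(np.float64(-1.56), np.float64(-0.16)), (np.float64(-3.05), np.float64(-0.65)), (np.float64(-4.41), np.float64(-1.43)), (np.float64(-5.57), np.float64(-2.48)), (np.float64(-6.5), np.float64(-3.75))]
240 [(np.float64(-0.64), np.float64(-1.43)), (np.float64(-0.96), np.float64(-2.97)), (np.float64(-0.96), np.float64(-4.53)), (np.float64(-0.64), np.float64(-6.07)), (np.float64(-0.0), np.float64(-7.5))]
300 [(np.float64(0.92), np.float64(-1.27)), (np.float64(2.09), np.float64(-2.32)), (np.float64(3.44), np.float64(-3.1)), (np.float64(4.94), np.float64(-3.59)), (np.float64(6.5), np.float64(-3.75))]
```

```bash
python3 -m creep '[{"grip":1.5,"dp":[0,0.64,1.43],"rotation":[0,0,0]},{"grip":1.5,"dp":[0,0.96,2.97],"rotation":[0,0,0]},{"grip":1.5,"dp":[0,0.96,4.53],"rotation":[0,0,0]},{"grip":1.5,"dp":[0,0.64,6.07],"rotation":[0,0,0]},{"grip":1.5,"dp":[0,0,7.5],"rotation":[0,0,0]}]';python3 w.py; python3 avg.py 2; python3 w.py
```

```text
time: 11.82
tool_pos: [0.5903, 0.1143, 0.1477]
tcp_rot: [1.87, 0.604, -1.858]
wrist_force: [5.1, 8.1, -0.5]
width: 0.291
ang -82.23920294030381 cw from start 118.23920294030381 r 0.07393942002663505 z 0.1477403107042894 Ft 6.148667528073225 Fr -7.28779726036412 Fz -0.5197404131573473 t 11.8167 [0.1485 0.2009 1.8687 0.003  1.0661 1.0931]
p [0.5872 0.1138 0.1474] sd [0.0004 0.0001 0.0001] F [-0.4546  3.1615  2.3231] sd [0.468  0.2471 0.867 ] M [ 0.7535 -0.0147 -0.0102] w 0.29033106663484043 t 11.9167
[[ 0.0009  0.5852 -0.8109]
 [ 0.0022 -0.8109 -0.5852]
 [-1.     -0.0013 -0.002 ]]
ang -84.35382619312848 cw from start 120.35382619312848 r 0.07404894779125244 z 0.1474200038861643 Ft -0.5827147523184657 Fr -3.482844832505101 Fz 1.4560668747860745 t 11.9167 [0.1488 0.1993 1.8712 0.0022 1.0701 1.0934]
```

```bash
python3 -m creep '[{"grip":1.5,"dp":[0,-0.92,1.27],"rotation":[0,0,0]},{"grip":1.5,"dp":[0,-2.09,2.32],"rotation":[0,0,0]},{"grip":1.5,"dp":[0,-3.44,3.1],"rotation":[0,0,0]},{"grip":1.5,"dp":[0,-4.94,3.59],"rotation":[0,0,0]},{"grip":1.5,"dp":[0,-6.5,3.75],"rotation":[0,0,0]}]';python3 w.py
python3 - <<'E'
from m import *
snap('side','s7');snap('scene','c7')
a=cv2.resize(load('s7')[0][220:360,150:330,::-1],None,fx=2.2,fy=2.2,interpolation=2)
b=cv2.resize(load('c7')[0][190:330,350:500,::-1],None,fx=2.2,fy=2.2,interpolation=2)
cv2.imwrite('pics/s7c.png',np.hstack([a,b]))
E
python3 w.py
```

```text
time: 12.33
tool_pos: [0.5217, 0.1426, 0.1477]
tcp_rot: [1.865, 0.599, -1.858]
wrist_force: [4.7, -2.8, 0.8]
width: 0.287
ang -142.51171013249072 cw from start 178.51171013249072 r 0.07388404982389707 z 0.14770855528525714 Ft 5.0560501572638366 Fr -2.042258609089365 Fz 0.8468285156289574 t 12.3333 [ 0.2231  0.0922  1.9939 -0.0041  1.0521  1.1699]
ang -144.45355138791246 cw from start 180.45355138791246 r 0.0740220393496058 z 0.14742943826099722 Ft -1.6590435103525598 Fr 0.1062511531126028 Fz 3.3247327987844693 t 12.4333 [ 0.2252  0.092   1.9946 -0.0005  1.0539  1.169 ]
```

View pics/s7c.png

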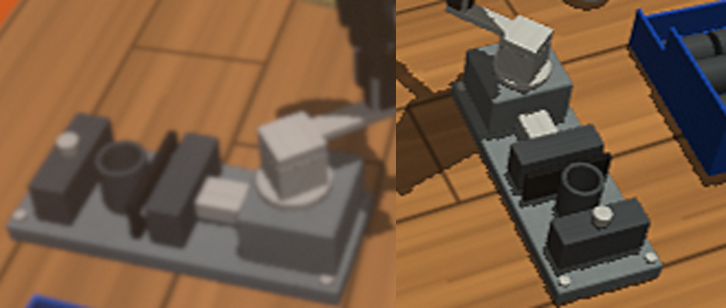

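```bash
python3 -m creep '[{"grip":1.5,"dp":[0,-0.78,-0.04],"rotation":[0,0,0]},{"grip":1.5,"dp":[0,-1.56,-0.16],"rotation":[0,0,0]},{"grip":1.5,"dp":[0,-2.32,-0.37],"rotation":[0,0,0]},{"grip":1.5,"dp":[0,-3.05,-0.65],"rotation":[0,0,0]},{"grip":1.5,"dp":[0,-3.75,-1.0],"rotation":[0,0,0]}]';python3 w.py
python3 - <<'E'
from m import *
snap('side','s8');snap('scene','c8')
for n in('s8','c8'):
    im,d,c=load(n);P=cloud(d,c)
    Q,m=sel(P,d,.7,.77,.14,.23,.063,.075); print('coup',rect(Q))
    Q,m=sel(P,d,.74,.81,.1,.25,.058,.066); print('stop',rect(Q))
E
python3 w.py
```

```text
time: 12.85
tool_pos: [0.5064, 0.1782, 0.1475]
tcp_rot: [1.859, 0.599, -1.864]
wrist_force: [-1.6, -7.4, 7.1]
width: 0.292
ang -172.77759752041254 cw from start 208.77759752041254 r 0.0744519163383348 z 0.14745519815691507 Ft 7.140306014562886 Fr 2.4879317612832037 Fz 7.083910083146596 t 12.85 [ 0.2944  0.0886  1.9983 -0.0044  1.0568  1.2411]
coup (array([736.8, 180.5]), array([66.3, 79.7]), 0.0, 291, 0.067)
stop (array([765.9, 178.6]), array([91.3, 52.7]), 87.5, 619, 0.0623)
coup (array([738.4, 179.8]), array([63. , 79.6]), 0.4, 196, 0.0665)
stop (array([767. , 178.6]), array([90.2, 52.9]), 88.0, 536, 0.0621)
ang -173.75977094219206 cw from start 209.75977094219206 r 0.07448436809895712 z 0.147407462373465 Ft 2.463910841497717 Fr 3.1197064236800616 Fz 7.758206168520735 t 12.95 [ 0.2955  0.089   1.998  -0.0022  1.0565  1.2408]
```

Run:
```python
from m import *
a=cv2.resize(load('s8')[0][220:360,150:330,::-1],None,fx=2.2,fy=2.2,interpolation=2)
b=cv2.resize(load('c8')[0][190:330,350:500,::-1],None,fx=2.2,fy=2.2,interpolation=2)
cv2.imwrite('pics/s8c.png',np.hstack([a,b]))
for n in('s7','s8'):
    im,d,c=load(n);P=cloud(d,c)
    C=np.array([.5803,.1876]);y=np.radians(-3); X=(P[...,0]-C[0])*np.cos(y)+(P[...,1]-C[1])*np.sin(y);Y=-(P[...,0]-C[0])*np.sin(y)+(P[...,1]-C[1])*np.cos(y);Z=P[...,2]
    b=(d>0)&(abs(Y)<10e-2)
    m=b&(Z>.063)&(Z<.072)&(X>.1)&(abs(Y)<.03)&(X<.19); q=X[m]; print(n,'coup x',np.percentile(q,[2,98]))
    m=b&(Z>.055)&(Z<.064)&(abs(Y)<.045)&(X>.05)&(X<.25)&(abs(Y)>.025); h=np.histogram(X[m],np.arange(.05,.25,.002)); print([(round(e,3),k) for e,k in zip(h[1],h[0]) if k>3])
```

```text
s7 coup x [0.101  0.1894]
[(np.float64(0.08), np.int64(34)), (np.float64(0.082), np.int64(18)), (np.float64(0.084), np.int64(20)), (np.float64(0.086), np.int64(16)), (np.float64(0.088), np.int64(16)), (np.float64(0.09), np.int64(20)), (np.float64(0.092), np.int64(12)), (np.float64(0.094), np.int64(18)), (np.float64(0.096), np.int64(17)), (np.float64(0.098), np.int64(18)), (np.float64(0.1), np.int64(16)), (np.float64(0.102), np.int64(16)), (np.float64(0.104), np.int64(15)), (np.float64(0.106), np.int64(22)), (np.float64(0.108), np.int64(17)), (np.float64(0.11), np.int64(7)), (np.float64(0.118), np.int64(23)), (np.float64(0.12), np.int64(21)), (np.float64(0.122), np.int64(19)), (np.float64(0.124), np.int64(14)), (np.float64(0.126), np.int64(6)), (np.float64(0.178), np.int64(32)), (np.float64(0.18), np.int64(25)), (np.float64(0.182), np.int64(21)), (np.float64(0.184), np.int64(20)), (np.float64(0.186), np.int64(11)), (np.float64(0.188), np.int64(21)), (np.float64(0.19), np.int64(13)), (np.float64(0.192), np.int64(16)), (np.float64(0.194), np.int64(19)), (np.float64(0.196), np.int64(17))
[... 887 characters left out ...]
4(23)), (np.float64(0.126), np.int64(20)), (np.float64(0.128), np.int64(15)), (np.float64(0.13), np.int64(12)), (np.float64(0.178), np.int64(26)), (np.float64(0.18), np.int64(31)), (np.float64(0.182), np.int64(16)), (np.float64(0.184), np.int64(19)), (np.float64(0.186), np.int64(20)), (np.float64(0.188), np.int64(16)), (np.float64(0.19), np.int64(14)), (np.float64(0.192), np.int64(16)), (np.float64(0.194), np.int64(15)), (np.float64(0.196), np.int64(19)), (np.float64(0.198), np.int64(13)), (np.float64(0.2), np.int64(13)), (np.float64(0.202), np.int64(20)), (np.float64(0.204), np.int64(19)), (np.float64(0.206), np.int64(12)), (np.float64(0.208), np.int64(19)), (np.float64(0.21), np.int64(4))]
```

View pics/s8c.png

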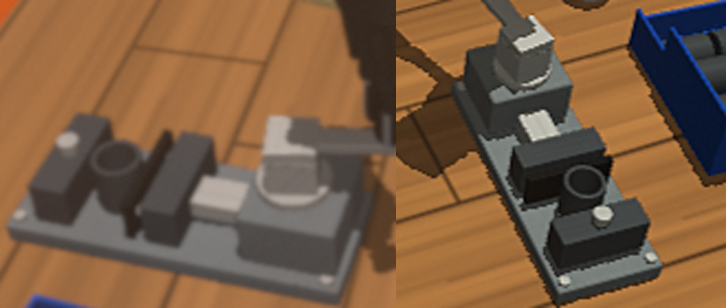

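```bash
python3 -m creep '[{"grip":1.5,"dp":[-0.05,-0.66,-0.43],"rotation":[0,0,0]},{"grip":1.5,"dp":[-0.05,-1.27,-0.92],"rotation":[0,0,0]},{"grip":1.5,"dp":[-0.05,-1.82,-1.48],"rotation":[0,0,0]},{"grip":1.5,"dp":[-0.05,-2.32,-2.09],"rotation":[0,0,0]},{"grip":1.5,"dp":[-0.05,-2.75,-2.75],"rotation":[0,0,0]}]';python3 w.py
python3 - <<'E'
import numpy as np
for a0,st in((240,5),(265,3),(280,2),(290,2)):
    a=np.radians(a0+st*np.arange(1,6)); b=np.radians(a0)
    print(a0,[(float(round(7.5*(np.sin(x)-np.sin(b)),2)),float(round(7.5*(np.cos(b)-np.cos(x)),2))) for x in a])
E
```

```text
time: 13.37
tool_pos: [0.5111, 0.217, 0.1475]
tcp_rot: [1.856, 0.6, -1.868]
wrist_force: [-7.0, -5.5, 9.5]
width: 0.286
ang 156.97800860295334 cw from start 239.02199139704666 r 0.07520213993093389 z 0.14745756592030454 Ft 7.784477492359991 Fr 4.248576892631046 Fz 9.526451889757887 t 13.3667 [ 0.3579  0.1249  1.958  -0.0023  1.0646  1.3038]
240 [(-0.3, -0.58), (-0.55, -1.18), (-0.75, -1.81), (-0.89, -2.45), (-0.98, -3.1)]
265 [(-0.02, -0.39), (-0.03, -0.78), (-0.01, -1.18), (0.03, -1.57), (0.09, -1.96)]
280 [(0.05, -0.26), (0.11, -0.51), (0.18, -0.76), (0.25, -1.02), (0.34, -1.26)]
290 [(0.09, -0.24), (0.2, -0.49), (0.31, -0.72), (0.43, -0.96), (0.55, -1.18)]
```

```bash
python3 -m creep '[{"grip":1.5,"dp":[-0.05,-0.34,-0.55],"rotation":[0,0,0]},{"grip":1.5,"dp":[-0.1,-0.6,-1.15],"rotation":[0,0,0]},{"grip":1.5,"dp":[-0.1,-0.8,-1.78],"rotation":[0,0,0]},{"grip":1.5,"dp":[-0.1,-0.93,-2.42],"rotation":[0,0,0]},{"grip":1.5,"dp":[-0.1,-1.02,-3.07],"rotation":[0,0,0]}]';python3 w.py; python3 avg.py 1; python3 w.py
```

```text
time: 13.78
tool_pos: [0.5293, 0.2437, 0.1476]
tcp_rot: [1.856, 0.602, -1.87]
wrist_force: [-6.3, -2.7, 7.2]
width: 0.297
ang 132.24805977251117 cw from start 263.75194022748883 r 0.07583768757469371 z 0.1476237573297897 Ft 6.432378098138192 Fr 2.2144573608257545 Fz 7.1626610883898945 t 13.7833 [ 0.389   0.1757  1.899  -0.0004  1.0742  1.3343]
p [0.5304 0.2447 0.1478] sd [0. 0. 0.] F [-4.9399 -0.15    3.7176] sd [0. 0. 0.] M [-0.274   0.8468 -0.0003] w 0.2911642517197972 t 13.8333
[[-0.0049  0.5856 -0.8106]
 [-0.0018 -0.8106 -0.5856]
 [-1.     -0.0014  0.0051]]
ang 131.14794898605126 cw from start 264.85205101394877 r 0.07576542115646916 z 0.14776370346795162 Ft 3.818477867649665 Fr 3.137516218468806 Fz 3.7176022138694056 t 13.8333 [0.3894 0.1769 1.8973 0.0002 1.0727 1.3345]
```

Continue slowly, 3° a row.

```bash
python3 -m creep '[{"grip":1.5,"dp":[-0.03,-0.02,-0.39],"rotation":[0,0,0]},{"grip":1.5,"dp":[-0.03,-0.03,-0.78],"rotation":[0,0,0]},{"grip":1.5,"dp":[-0.03,-0.01,-1.18],"rotation":[0,0,0]},{"grip":1.5,"dp":[-0.03,0.03,-1.57],"rotation":[0,0,0]},{"grip":1.5,"dp":[-0.03,0.09,-1.96],"rotation":[0,0,0]}]';python3 w.py
python3 - <<'E'
from m import *
snap('side','s9')
E
cat > jaw.py <<'E'
from m import *
import sys
im,d,c=load(sys.argv[1]);P=cloud(d,c)
C=np.array([.5803,.1876]);y=np.radians(-3); X=(P[...,0]-C[0])*np.cos(y)+(P[...,1]-C[1])*np.sin(y);Y=-(P[...,0]-C[0])*np.sin(y)+(P[...,1]-C[1])*np.cos(y);Z=P[...,2]
m=(d>0)&(Z>.055)&(Z<.064)&(abs(Y)<.045)&(X>.05)&(X<.25)&(abs(Y)>.025); h=np.histogram(X[m],np.arange(.05,.25,.001)); print([(int(round(e*1000)),int(k)) for e,k in zip(h[1],h[0])if e>.1 and e<.185])
m=(d>0)&(Z>.065)&(Z<.0705)&(abs(Y)<.024)&(X>.1)&(X<.178); print('coup x,y,n',np.percentile(X[m],[1,99]),np.percentile(Y[m],[1,99]),m.sum())
E
python3 jaw.py s9; python3 w.py
```

```text
time: 14.25
tool_pos: [0.5448, 0.2549, 0.1477]
tcp_rot: [1.855, 0.603, -1.872]
wrist_force: [-9.0, 0.2, 6.9]
width: 0.294
ang 117.82676452853875 cw from start 278.1732354714612 r 0.07611768327791933 z 0.14767107673457766 Ft 7.877473133597863 Fr 4.424759066801936 Fz 6.933411019533062 t 14.25 [0.3955 0.2101 1.8576 0.0015 1.0826 1.3402]
[(100, 10), (101, 10), (102, 6), (103, 12), (104, 9), (105, 7), (106, 6), (107, 8), (108, 9), (109, 5), (110, 14), (111, 2), (112, 13), (113, 12), (114, 5), (115, 5), (116, 8), (117, 6), (118, 7), (119, 10), (120, 6), (121, 9), (122, 9), (123, 9), (124, 3), (125, 1), (126, 0), (127, 0), (128, 0), (129, 5), (130, 20), (131, 16), (132, 12), (133, 11), (134, 4), (135, 8), (136, 12), (137, 5), (138, 2), (139, 0), (140, 0), (141, 0), (142, 0), (143, 0), (144, 0), (145, 0), (146, 0), (147, 0), (148, 0), (149, 0), (150, 0), (151, 0), (152, 0), (153, 0), (154, 1), (155, 1), (156, 0), (157, 0), (158, 2), (159, 0), (160, 0), (161, 1), (162, 0), (163, 0), (164, 0), (165, 0), (166, 0), (167, 0), (168, 0), (169, 0), (170, 0), (171, 0), (172, 0), (173, 0), (174, 0), (175, 0), (176, 0), (177, 0), (178, 13), (179, 18), (180, 12), (181, 13), (182, 11), (183, 8), (184, 12)]
coup x,y,n [0.105  0.1776] [-0.0162  0.0238] 160
ang 117.14982075969415 cw from start 278.85017924030586 r 0.07609664152303816 z 0.14774641934673516 Ft 6.245593020008663 Fr 3.040378764845851 Fz 5.1161977827968474 t 14.3 [0.3956 0.2109 1.8565 0.0015 1.0816 1.3402]
```

```bash
python3 -m creep '[{"grip":1.5,"dp":[-0.03,0.07,-0.51],"rotation":[0,0,0]},{"grip":1.5,"dp":[-0.03,0.21,-1.02],"rotation":[0,0,0]},{"grip":1.5,"dp":[-0.03,0.39,-1.51],"rotation":[0,0,0]},{"grip":1.5,"dp":[-0.03,0.61,-1.99],"rotation":[0,0,0]},{"grip":1.5,"dp":[-0.03,0.85,-2.45],"rotation":[0,0,0]}]';python3 w.py
python3 - <<'E'
from m import *
snap('side','s10')
E
python3 jaw.py s10; python3 w.py; python3 avg.py 4; python3 w.py
```

```text
time: 14.72
tool_pos: [0.5688, 0.2633, 0.1477]
tcp_rot: [1.854, 0.605, -1.874]
wrist_force: [-11.8, 2.3, 6.9]
width: 0.289
ang 98.63948317244812 cw from start 297.36051682755186 r 0.07652295799939186 z 0.1476811431987818 Ft 11.314410288910135 Fr 4.06736836777939 Fz 6.85931218672517 t 14.7167 [0.392  0.2558 1.8011 0.0036 1.0945 1.3359]
[(100, 6), (101, 13), (102, 7), (103, 8), (104, 9), (105, 9), (106, 9), (107, 7), (108, 10), (109, 11), (110, 8), (111, 10), (112, 7), (113, 9), (114, 6), (115, 11), (116, 8), (117, 8), (118, 11), (119, 6), (120, 7), (121, 12), (122, 6), (123, 8), (124, 9), (125, 6), (126, 11), (127, 2), (128, 0), (129, 2), (130, 21), (131, 16), (132, 7), (133, 8), (134, 8), (135, 10), (136, 13), (137, 4), (138, 3), (139, 0), (140, 0), (141, 0), (142, 0), (143, 0), (144, 0), (145, 0), (146, 0), (147, 0), (148, 0), (149, 0), (150, 0), (151, 0), (152, 0), (153, 0), (154, 0), (155, 0), (156, 1), (157, 0), (158, 0), (159, 0), (160, 1), (161, 1), (162, 0), (163, 0), (164, 0), (165, 0), (166, 0), (167, 0), (168, 0), (169, 0), (170, 0), (171, 0), (172, 0), (173, 0), (174, 0), (175, 0), (176, 0), (177, 1), (178, 6), (179, 23), (180, 16), (181, 13), (182, 10), (183, 8), (184, 8)]
coup x,y,n [0.1093 0.1778] [-0.0161  0.0238] 164
ang 97.76271792134224 cw from start 298.23728207865776 r 0.0764875372587893 z 0.14775538791266904 Ft 7.678407826680616 Fr 2.922462274405222 Fz 4.538244322127483 t 14.7667 [0.3917 0.2568 1.7997 0.0033 1.0933 1.3358]
p [0.5698 0.2634 0.1477] sd [0. 0. 0.] F [-7.4787  2.3978  5.0682] sd [0.1691 0.1991 0.5561] M [ 0.3392  1.2876 -0.0309] w 0.2914070574932186 t 14.9667
[[-0.0082  0.5853 -0.8108]
 [-0.0004 -0.8108 -0.5853]
 [-1.     -0.0045  0.0068]]
ang 97.95550741945274 cw from start 298.0444925805473 r 0.07650600499093449 z 0.14769610900470692 Ft 6.854446837959659 Fr 3.569883488430358 Fz 4.67739032593615 t 14.9667 [0.3919 0.256  1.8009 0.0031 1.0922 1.336 ]
```

```bash
python3 -m creep '[{"grip":1.5,"dp":[0,0.14,-0.22],"rotation":[0,0,0]},{"grip":1.5,"dp":[0,0.28,-0.44],"rotation":[0,0,0]},{"grip":1.5,"dp":[0,0.43,-0.66],"rotation":[0,0,0]},{"grip":1.5,"dp":[0,0.43,-0.66],"rotation":[0,0,0]},{"grip":1.5,"dp":[0,0.43,-0.66],"rotation":[0,0,0]}]';python3 w.py;  python3 avg.py 4; python3 w.py
python3 - <<'E'
from m import *
snap('side','s11')
E
python3 jaw.py s11
```

```text
time: 15.38
tool_pos: [0.5769, 0.2641, 0.1477]
tcp_rot: [1.856, 0.606, -1.873]
wrist_force: [-10.5, 3.5, 4.8]
width: 0.295
ang 92.51613484265434 cw from start 303.4838651573457 r 0.07657340951036704 z 0.14772590677753647 Ft 10.314382712081153 Fr 3.938100523062305 Fz 4.82204387528931 t 15.3833 [0.3881 0.2687 1.7847 0.0041 1.0967 1.3318]
p [0.5769 0.2641 0.1477] sd [0. 0. 0.] F [-9.4815  2.938   5.2644] sd [0.3794 0.385  0.287 ] M [ 0.542   1.5565 -0.0203] w 0.29090047678324804 t 15.5833
[[-0.0091  0.5853 -0.8108]
 [ 0.0002 -0.8108 -0.5853]
 [-1.     -0.0055  0.0073]]
ang 92.53191066516284 cw from start 303.46808933483715 r 0.0765924088806812 z 0.14771136778514626 Ft 9.24037701273549 Fr 2.9693392182553127 Fz 5.758053726191008 t 15.5833 [0.3882 0.2686 1.7849 0.0041 1.0965 1.3318]
[(100, 12), (101, 9), (102, 7), (103, 7), (104, 11), (105, 8), (106, 7), (107, 9), (108, 6), (109, 8), (110, 10), (111, 8), (112, 7), (113, 9), (114, 9), (115, 8), (116, 6), (117, 6), (118, 10), (119, 8), (120, 8), (121, 10), (122, 9), (123, 11), (124, 7), (125, 4), (126, 13), (127, 6), (128, 2), (129, 2), (130, 17), (131, 9), (132, 12), (133, 10), (134, 11), (135, 8), (136, 8), (137, 5), (138, 3), (139, 0), (140, 0), (141, 0), (142, 0), (143, 0), (144, 0), (145, 0), (146, 0), (147, 0), (148, 0), (149, 0), (150, 0), (151, 0), (152, 0), (153, 0), (154, 0), (155, 1), (156, 0), (157, 0), (158, 0), (159, 0), (160, 0), (161, 0), (162, 1), (163, 0), (164, 0), (165, 0), (166, 0), (167, 0), (168, 0), (169, 0), (170, 0), (171, 0), (172, 0), (173, 0), (174, 0), (175, 0), (176, 0), (177, 1), (178, 12), (179, 17), (180, 16), (181, 11), (182, 7), (183, 8), (184, 8)]
coup x,y,n [0.1017 0.1772] [-0.0157  0.0234] 165
```

```bash
python3 -m creep '[{"grip":6,"dp":[0,0,0],"rotation":[0,0,0]},{"grip":6,"dp":[0,0,0],"rotation":[0,0,0]},{"grip":6,"dp":[0,0,0],"rotation":[0,0,0]},{"grip":6,"dp":[-1.5,0,0],"rotation":[0,0,0]},{"grip":6,"dp":[-4.5,0,0],"rotation":[0,0,0]}]'; python3 -m creep '[{"grip":6,"dp":[-2,0,0],"rotation":[0,0,0]},{"grip":6,"dp":[-2,0,0],"rotation":[0,0,0]},{"grip":6,"dp":[-2,0,0],"rotation":[0,0,0]}]'
python3 - <<'E'
from m import *
snap('wrist','w12');snap('side','s12');snap('scene','c12')
for n in('w12','s12','c12'):
    im,d,c=load(n);P=cloud(d,c)
    Q,m=sel(P,d,.5,.66,.21,.31,.16,.178); print('grip',rect(Q))
    Q,m=sel(P,d,.53,.66,.14,.30,.118,.132); print('top',rect(Q))
E
python3 jaw.py s12;python3 avg.py 1
```

```text
time: 16.05
tool_pos: [0.5776, 0.2617, 0.1889]
tcp_rot: [1.853, 0.601, -1.873]
wrist_force: [-0.8, -0.1, -0.1]
width: 0.703
time: 16.3
tool_pos: [0.5819, 0.2636, 0.2157]
tcp_rot: [1.867, 0.602, -1.86]
wrist_force: [-1.0, 0.2, -0.7]
width: 0.707
grip (array([573.6, 263.3]), array([24.1, 25.2]), 41.4, 1777, 0.1702)
top (array([576.8, 222.1]), array([ 40.2, 109.4]), 5.6, 3858, 0.1249)
grip (array([571.1, 266.5]), array([25.2, 18.9]), 26.0, 178, 0.1686)
top (array([570.8, 222.9]), array([ 25. , 111.2]), 1.9, 408, 0.1252)
grip (array([579.5, 260.9]), array([24.8, 18.7]), 62.9, 72, 0.1663)
top (array([578.2, 222.1]), array([ 43.9, 109.3]), 5.0, 469, 0.1246)
[(100, 8), (101, 9), (102, 6), (103, 10), (104, 10), (105, 8), (106, 6), (107, 8), (108, 10), (109, 11), (110, 12), (111, 9), (112, 6), (113, 7), (114, 13), (115, 4), (116, 13), (117, 4), (118, 5), (119, 10), (120, 8), (121, 11), (122, 8), (123, 5), (124, 8), (125, 12), (126, 9), (127, 5), (128, 1), (129, 4), (130, 10), (131, 15), (132, 10), (133, 12), (134, 4), (135, 11), (136, 11), (137, 6), (138, 4), (139, 0), (140, 0), (141, 0), (142, 0), (143, 0), (144, 0), (145, 0), (146, 0), (147, 0), (148, 1), (149, 0), (150, 0), (151, 0), (152, 0), (153, 0), (154, 0), (155, 0), (156, 1), (157, 0), (158, 0), (159, 0), (160, 1), (161, 0), (162, 0), (163, 0), (164, 0), (165, 0), (166, 0), (167, 0), (168, 0), (169, 0), (170, 0), (171, 0), (172, 0), (173, 0), (174, 0), (175, 0), (176, 0), (177, 1), (178, 10), (179, 17), (180, 16), (181, 10), (182, 14), (183, 4), (184, 10)]
coup x,y,n [0.122  0.1773] [-0.0163  0.0235] 157
p [0.5794 0.2629 0.2119] sd [0. 0. 0.] F [ 0.4383  0.5485 -0.2003] sd [0. 0. 0.] M [-0.0056 -0.0289  0.0455] w 0.7022457035145804 t 16.5
[[-0.003   0.5856 -0.8106]
 [-0.0013 -0.8106 -0.5856]
 [-1.     -0.0007  0.0032]]
```

View pics/s12.png

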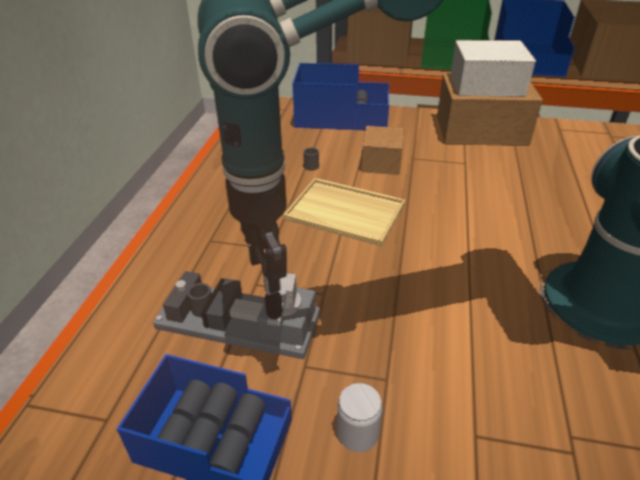

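View pics/w12.png

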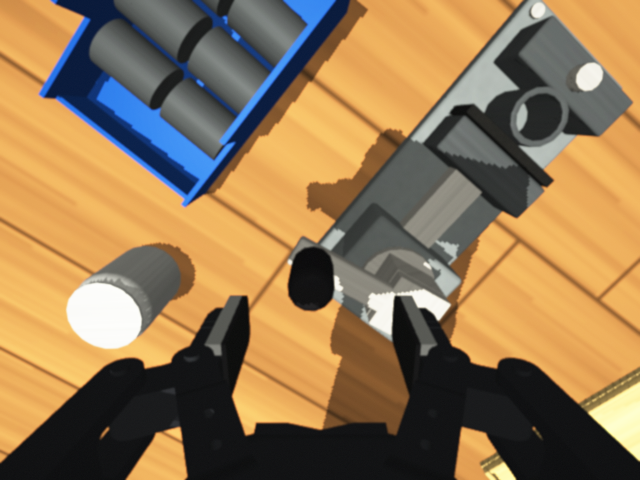

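```bash
python3 -m creep '[{"grip":7,"dp":[0,2,1.4],"rotation":[-0.12,0,0]},{"grip":7,"dp":[0,4,2.8],"rotation":[-0.24,0,0]},{"grip":7,"dp":[0,6.15,4.35],"rotation":[-0.36,0,0]},{"grip":7,"dp":[0,6.15,4.35],"rotation":[-0.48,0,0]},{"grip":7,"dp":[0,6.15,4.35],"rotation":[-0.6,0,0]}]'; python3 -m creep '[{"grip":7,"dp":[0,0,0],"rotation":[-0.12,0,0]},{"grip":7,"dp":[0,0,0],"rotation":[-0.24,0,0]},{"grip":7,"dp":[0,0,0],"rotation":[-0.36,0,0]},{"grip":7,"dp":[0,0,0],"rotation":[-0.44,0,0]},{"grip":7,"dp":[0,0,0],"rotation":[-0.44,0,0]}]'; python3 avg.py 4 .5803,.1876,.1066
python3 - <<'E'
from m import *
snap('wrist','w13')
im,d,c=load('w13');P=cloud(d,c)
Q,m=sel(P,d,.5,.66,.21,.31,.16,.178); print('grip',rect(Q))
Q,m=sel(P,d,.53,.66,.14,.30,.118,.132); print('top',rect(Q))
E
```

```text
time: 16.92
tool_pos: [0.5803, 0.1862, 0.2122]
tcp_rot: [1.454, 1.029, -1.459]
wrist_force: [-0.7, -0.0, 0.7]
width: 0.826
time: 17.33
tool_pos: [0.5803, 0.1878, 0.2123]
tcp_rot: [1.136, 1.255, -1.14]
wrist_force: [-0.6, -0.7, 0.3]
width: 0.818
p [0.5805 0.188  0.2128] sd [0.0001 0.0001 0.0003] F [-0.1987 -0.1492 -0.1115] sd [0.4884 0.6426 0.2363] M [ 0.0192  0.01   -0.0072] w 0.8185617929201809 t 17.5333
[[-0.0018  0.9957  0.0928]
 [-0.0005  0.0928 -0.9957]
 [-1.     -0.0018  0.0004]]
to goal cm [10.622  -0.0088  0.0291]
grip (array([572.5, 262.5]), array([24.8, 25.3]), 4.4, 2485, 0.1704)
top (array([576.5, 222.3]), array([ 40.1, 108.7]), 5.4, 6156, 0.1251)
```

View pics/w13.png

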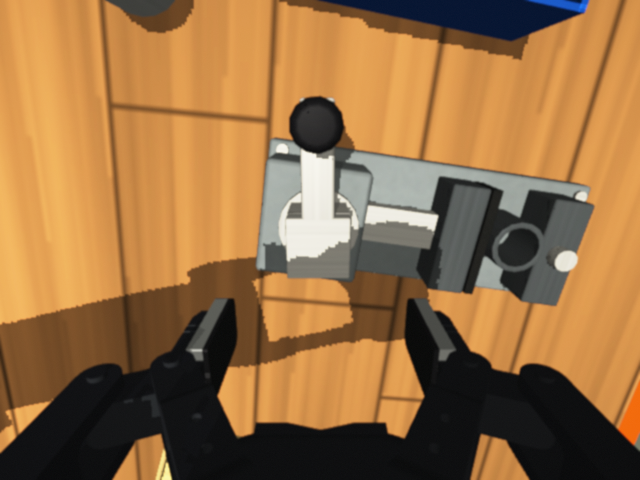

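```bash
python3 -m creep '[{"grip":7,"dp":[3,-0.05,0],"rotation":[0,0,0]},{"grip":7,"dp":[6,-0.05,0],"rotation":[0,0,0]},{"grip":7,"dp":[9,-0.05,0],"rotation":[0,0,0]},{"grip":7,"dp":[10.3,-0.05,0],"rotation":[0,0,0]},{"grip":7,"dp":[10.5,-0.05,0],"rotation":[0,0,0]}]';python3 avg.py 4 .5803,.1876,.1066
```

```text
time: 18.0
tool_pos: [0.5776, 0.1873, 0.1049]
tcp_rot: [1.135, 1.257, -1.145]
wrist_force: [-0.3, 0.1, -0.3]
width: 0.82
p [0.5808 0.1882 0.1092] sd [0.0012 0.0003 0.0016] F [0.1459 0.6192 0.5562] sd [0.2205 0.5114 0.5236] M [ 0.0148  0.003  -0.0183] w 0.8174289662866279 t 18.2
[[-0.      0.9955  0.0945]
 [-0.      0.0945 -0.9955]
 [-1.     -0.      0.    ]]
to goal cm [ 0.2638 -0.0598  0.0503]
```

```bash
python3 -m creep '[{"grip":3,"dp":[0.1,-0.05,0.05],"rotation":[0,0,0]},{"grip":3,"dp":[0.1,-0.05,0.05],"rotation":[0,0,0]},{"grip":3,"dp":[0.1,-0.05,0.05],"rotation":[0,0,0]},{"grip":3,"dp":[0.1,-0.05,0.05],"rotation":[0,0,0]},{"grip":3,"dp":[0.1,-0.05,0.05],"rotation":[0,0,0]}]' 60; python3 avg.py 3 .5803,.1876,.1066
```

```text
time: 18.62
tool_pos: [0.579, 0.1875, 0.1097]
tcp_rot: [1.138, 1.254, -1.14]
wrist_force: [-7.3, -0.8, 8.3]
width: 0.457
p [0.5791 0.1875 0.1098] sd [0. 0. 0.] F [-6.6831 -1.119   8.5179] sd [0.7038 0.4063 0.4158] M [-0.159   1.1283  0.0502] w 0.4582194346201051 t 18.7667
[[-0.002   0.9955  0.0949]
 [-0.0002  0.0949 -0.9955]
 [-1.     -0.002   0.    ]]
to goal cm [0.3156 0.1253 0.0034]
```

```bash
python3 -m creep '[{"grip":3,"dp":[-0.15,-0.1,0],"rotation":[0,0,0]},{"grip":3,"dp":[-0.4,-0.1,0],"rotation":[0,0,0]},{"grip":3,"dp":[-0.8,-0.1,0],"rotation":[0,0,0]},{"grip":3,"dp":[-1.2,-0.1,0],"rotation":[0,0,0]}]' 80; python3 avg.py 2
```

```text
time: 19.1
tool_pos: [0.5788, 0.1875, 0.1191]
tcp_rot: [1.139, 1.253, -1.14]
wrist_force: [3.0, 1.6, -9.7]
width: 0.455
p [0.5789 0.1875 0.1202] sd [0. 0. 0.] F [ 0.1123  1.12   -6.3629] sd [0.1105 0.2584 0.9017] M [ 0.1426 -0.0337  0.0401] w 0.45434606164847235 t 19.2
[[-0.0008  0.9955  0.0948]
 [-0.      0.0948 -0.9955]
 [-1.     -0.0008 -0.0001]]
```

Coming free with almost no side force; lift out.

```bash
python3 -m creep '[{"grip":3,"dp":[-0.7,0,0],"rotation":[0,0,0]},{"grip":3,"dp":[-1.5,0,0],"rotation":[0,0,0]},{"grip":3,"dp":[-2.5,0,0],"rotation":[0,0,0]},{"grip":3,"dp":[-4,0,0],"rotation":[0,0,0]},{"grip":3,"dp":[-6.5,0,0],"rotation":[0,0,0]}]'; python3 -m creep '[{"grip":3,"dp":[0,0,0],"rotation":[0,0,0]}]'
python3 - <<'E'
from m import *
snap('side','s14');snap('wrist','w14')
s=bot.read_state();z=dict(p=s['tool_pos'],R=R.from_rotvec(s['tcp_rot']).as_matrix());print(z,s['q'])
np.savez('pics/w14s.npz',**z)
im,d,c=load('w14');P=cloud(d,c);T=(P-z['p'])@z['R']
h=(d>0)&(abs(T[...,1])<.0195)&(T[...,2]<.03)&(T[...,2]>-.1)&(T[...,0]<-.005)&(T[...,0]>-.03)
q=T[h];print(np.percentile(q,[1,50,99],axis=0))
E
python3 jaw.py s14
```

```text
time: 19.62
tool_pos: [0.5769, 0.1865, 0.184]
tcp_rot: [1.135, 1.256, -1.144]
wrist_force: [-0.8, 0.5, -5.6]
width: 0.453
time: 19.7
tool_pos: [0.5823, 0.1881, 0.1918]
tcp_rot: [1.145, 1.247, -1.132]
wrist_force: [1.5, -0.9, -4.0]
width: 0.453
{'p': array([0.5804, 0.1876, 0.1873]), 'R': array([[ 0.0041,  0.9955,  0.0948],
       [ 0.0009,  0.0948, -0.9955],
       [-1.    ,  0.0042, -0.0005]])} [ 0.272   0.1819  1.8131 -0.0003  1.1424  0.1771]
[[-0.0274 -0.0188 -0.0535]
 [-0.0176  0.0008 -0.0132]
 [-0.0084  0.019   0.0185]]
[(100, 8), (101, 10), (102, 10), (103, 10), (104, 9), (105, 8), (106, 8), (107, 9), (108, 9), (109, 11), (110, 2), (111, 10), (112, 5), (113, 10), (114, 10), (115, 8), (116, 10), (117, 10), (118, 10), (119, 9), (120, 6), (121, 8), (122, 10), (123, 5), (124, 5), (125, 10), (126, 4), (127, 2), (128, 0), (129, 7), (130, 19), (131, 13), (132, 12), (133, 5), (134, 11), (135, 10), (136, 8), (137, 6), (138, 2), (139, 0), (140, 0), (141, 0), (142, 0), (143, 0), (144, 0), (145, 0), (146, 0), (147, 0), (148, 0), (149, 0), (150, 0), (151, 0), (152, 0), (153, 0), (154, 1), (155, 0), (156, 1), (157, 1), (158, 0), (159, 0), (160, 1), (161, 0), (162, 0), (163, 1), (164, 0), (165, 0), (166, 0), (167, 0), (168, 0), (169, 0), (170, 0), (171, 0), (172, 0), (173, 0), (174, 0), (175, 0), (176, 0), (177, 1), (178, 11), (179, 12), (180, 20), (181, 12), (182, 3), (183, 11), (184, 9)]
coup x,y,n [0.1013 0.1775] [-0.0161  0.0235] 151
```

View pics/s14.png

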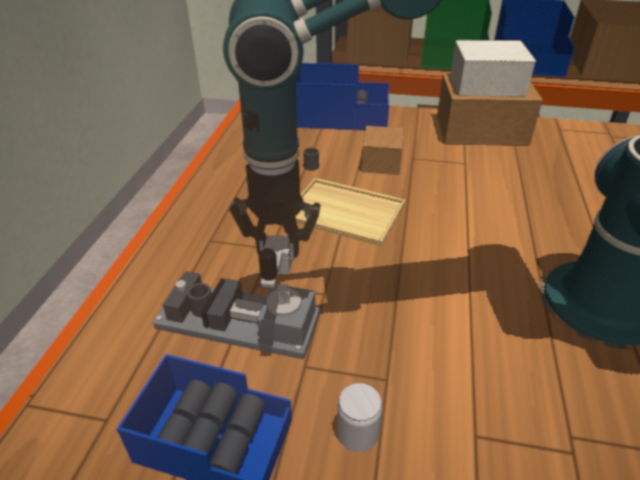

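View pics/w14.png

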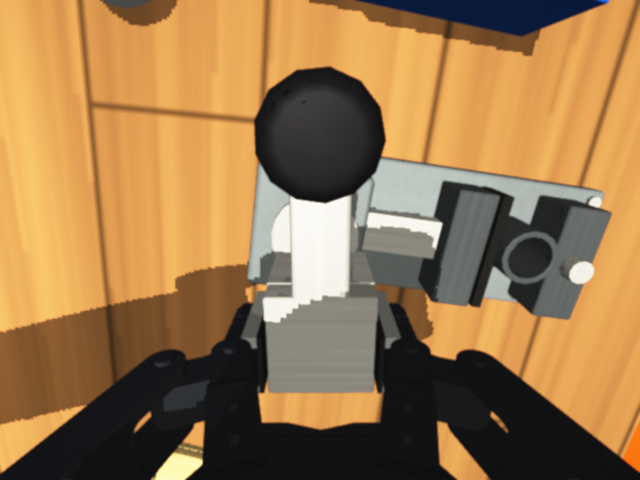

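```bash
python3 -m creep '[{"grip":3,"dp":[0,-0.7,2],"rotation":[0.12,0,0]},{"grip":3,"dp":[0,-1.7,4.5],"rotation":[0.24,0,0]},{"grip":3,"dp":[0,-2.7,7.5],"rotation":[0.36,0,0]},{"grip":3,"dp":[0,-3.8,10.5],"rotation":[0.48,0,0]},{"grip":3,"dp":[0,-4.9,13.5],"rotation":[0.6,0,0]}]'; python3 g.py .486,-.1815,.187
```

```text
time: 20.22
tool_pos: [0.5413, 0.0472, 0.1832]
tcp_rot: [1.572, 0.924, -1.577]
wrist_force: [0.6, -0.5, -4.8]
width: 0.453
[0.5413 0.0472 0.1832] [ 0.5799 -0.4646 -4.8365] [-0.015  -0.0343 -0.0144] 0.4530872605768512 20.2167 [ 0.0414  0.066   1.9514 -0.0003  1.1274  0.5515]
[[-0.0032  0.8727 -0.4882]
 [-0.0004 -0.4882 -0.8727]
 [-1.     -0.0026  0.0019]]
to goal cm [-0.3557  6.3431 22.6594]
```

```bash
python3 -m creep '[{"grip":3,"dp":[0,0.8,3],"rotation":[0.12,0,0]},{"grip":3,"dp":[0,1.6,6],"rotation":[0.24,0,0]},{"grip":3,"dp":[0,2.5,9],"rotation":[0.36,0,0]},{"grip":3,"dp":[0,3.3,12],"rotation":[0.48,0,0]},{"grip":3,"dp":[0,4,14.5],"rotation":[0.6,0,0]}]'; python3 g.py .486,-.1815,.187
```

```text
time: 20.63
tool_pos: [0.5058, -0.0995, 0.1833]
tcp_rot: [1.963, 0.461, -1.97]
wrist_force: [0.5, -0.5, -5.7]
width: 0.45
[ 0.5058 -0.0995  0.1833] [ 0.4779 -0.5477 -5.6984] [-0.0213  0.07   -0.0318] 0.4499618870970097 20.6333 [-0.242   0.0125  2.0068 -0.0007  1.1255  0.8697]
[[-0.0033  0.4434 -0.8963]
 [ 0.0001 -0.8963 -0.4434]
 [-1.     -0.0016  0.0029]]
to goal cm [-0.3667  6.4751  5.4149]
```

```bash
python3 -m creep '[{"grip":3,"dp":[0,2.2,1.8],"rotation":[0.12,0,0]},{"grip":3,"dp":[0,4.4,3.6],"rotation":[0.24,0,0]},{"grip":3,"dp":[0,6.3,5.3],"rotation":[0.36,0,0]},{"grip":3,"dp":[1,6.3,5.3],"rotation":[0.43,0,0]},{"grip":3,"dp":[3,6.3,5.3],"rotation":[0.43,0,0]}]';python3 -m creep '[{"grip":3,"dp":[0,0,0],"rotation":[0,0,0]},{"grip":3,"dp":[0,0,0],"rotation":[0,0,0]},{"grip":3,"dp":[0,0,0],"rotation":[0,0,0]}]'; python3 g.py .486,-.1815,.035
```

```text
time: 21.05
tool_pos: [0.4896, -0.1802, 0.1561]
tcp_rot: [2.209, 0.031, -2.202]
wrist_force: [1.8, -0.4, -4.9]
width: 0.456
time: 21.3
tool_pos: [0.4884, -0.1775, 0.1545]
tcp_rot: [2.202, 0.041, -2.205]
wrist_force: [-0.5, -0.6, -5.2]
width: 0.452
[ 0.4884 -0.1775  0.1545] [-0.4504 -0.6144 -5.2482] [-0.0305  0.0505 -0.011 ] 0.4520915120305161 21.3 [-0.3966  0.0483  2.0272 -0.      1.0678  1.1379]
[[-0.0016  0.0364 -0.9993]
 [ 0.0006 -0.9993 -0.0364]
 [-1.     -0.0007  0.0015]]
to goal cm [11.9489  0.3953  0.2383]
```

Down to just above the floor, then feel for contact.

```bash
python3 -m creep '[{"grip":3,"dp":[2.5,0.4,0.2],"rotation":[0,0,0]},{"grip":3,"dp":[5,0.4,0.2],"rotation":[0,0,0]},{"grip":3,"dp":[7.5,0.4,0.2],"rotation":[0,0,0]},{"grip":3,"dp":[10,0.4,0.2],"rotation":[0,0,0]},{"grip":3,"dp":[10.5,0.4,0.2],"rotation":[0,0,0]}]';python3 -m creep '[{"grip":3,"dp":[0,0,0],"rotation":[0,0,0]},{"grip":3,"dp":[0,0,0],"rotation":[0,0,0]}]'; python3 avg.py 4 .486,-.1815,.035
```

```text
time: 21.72
tool_pos: [0.4847, -0.1805, 0.0468]
tcp_rot: [2.198, 0.043, -2.21]
wrist_force: [-0.5, 0.5, -6.8]
width: 0.456
time: 21.88
tool_pos: [0.4882, -0.1821, 0.0511]
tcp_rot: [2.204, 0.04, -2.201]
wrist_force: [0.0, 0.4, -5.3]
width: 0.452
p [ 0.4891 -0.1827  0.0521] sd [0.0001 0.0001 0.0002] F [ 0.1836  0.2835 -5.191 ] sd [0.5444 0.2017 0.5355] M [ 0.0046  0.0336 -0.0317] w 0.45736132208693436 t 22.0833
[[ 0.0037  0.0362 -0.9993]
 [-0.0016 -0.9993 -0.0362]
 [-1.      0.0017 -0.0036]]
to goal cm [ 1.7133 -0.1315  0.3081]
```

```bash
python3 -m creep '[{"grip":3,"dp":[0.4,0,0],"rotation":[0,0,0]},{"grip":3,"dp":[0.8,0,0],"rotation":[0,0,0]},{"grip":3,"dp":[1.2,0,0],"rotation":[0,0,0]},{"grip":3,"dp":[1.3,0,0],"rotation":[0,0,0]},{"grip":3,"dp":[1.4,0,0],"rotation":[0,0,0]}]'; python3 avg.py 2; python3 -m creep '[{"grip":3,"dp":[0.1,0,0],"rotation":[0,0,0]},{"grip":3,"dp":[0.2,0,0],"rotation":[0,0,0]}]'; python3 avg.py 2
```

```text
time: 22.5
tool_pos: [0.4864, -0.1818, 0.0359]
tcp_rot: [2.202, 0.04, -2.206]
wrist_force: [-5.0, 2.5, 7.9]
width: 0.456
p [ 0.4867 -0.1819  0.0359] sd [0.0002 0.0001 0.    ] F [-1.1303  0.45   -3.5842] sd [0.6031 0.4959 0.2932] M [0.1045 0.2012 0.0027] w 0.45420865303293756 t 22.6
[[-0.0011  0.0358 -0.9994]
 [ 0.0005 -0.9994 -0.0358]
 [-1.     -0.0005  0.0011]]
time: 22.77
tool_pos: [0.487, -0.182, 0.0358]
tcp_rot: [2.202, 0.04, -2.205]
wrist_force: [-11.4, 3.9, 22.3]
width: 0.457
p [ 0.487  -0.182   0.0358] sd [0. 0. 0.] F [-8.0746  2.253  14.0274] sd [0.524  0.3871 0.2779] M [0.6389 1.3202 0.046 ] w 0.45628732521725207 t 22.8667
[[-0.0012  0.0358 -0.9994]
 [ 0.0005 -0.9994 -0.0358]
 [-1.     -0.0005  0.0012]]
```

```bash
python3 -m creep '[{"grip":3,"dp":[-0.15,0,0],"rotation":[0,0,0]},{"grip":3,"dp":[-0.15,0,0],"rotation":[0,0,0]},{"grip":7,"dp":[-0.15,0,0],"rotation":[0,0,0]},{"grip":7,"dp":[-0.15,0,0],"rotation":[0,0,0]},{"grip":7,"dp":[-0.15,0,0],"rotation":[0,0,0]}]'; python3 -m creep '[{"grip":7,"dp":[0,0,0],"rotation":[0,0,0]},{"grip":7,"dp":[-2,0,0],"rotation":[0,0,0]},{"grip":7,"dp":[-5,0,0],"rotation":[0,0,0]},{"grip":7,"dp":[-9,0,0],"rotation":[0,0,0]},{"grip":7,"dp":[-13,0,0],"rotation":[0,0,0]}]'; python3 -m creep '[{"grip":7,"dp":[-2,-1,-1],"rotation":[0,0,0]},{"grip":7,"dp":[-4,-3,-3],"rotation":[0,0,0]},{"grip":7,"dp":[-4,-6,-4],"rotation":[0,0,0]},{"grip":7,"dp":[-4,-6,-4],"rotation":[0,0,0]}]'
python3 - <<'E'
from m import *
snap('side','s15');snap('scene','c15')
for n in('s15','c15'):
    im,d,c=load(n);P=cloud(d,c)
    for nm,b in dict(hub=(.45,.515,-.22,-.14,.045,.06),grip=(.53,.6,-.22,-.14,.09,.105),tin=(.38,.48,.3,.42,.08,.09),coup=(.72,.755,.15,.22,.064,.072)).items():
        Q,_=sel(P,d,*b); print(nm,rect(Q) if len(Q)>4 else 0)
E
python3 jaw.py s15; python3 avg.py 2
```

```text
time: 23.28
tool_pos: [0.488, -0.1824, 0.0359]
tcp_rot: [2.205, 0.039, -2.201]
wrist_force: [-0.1, 0.3, -0.3]
width: 0.818
time: 23.7
tool_pos: [0.4861, -0.1816, 0.1658]
tcp_rot: [2.201, 0.041, -2.207]
wrist_force: [0.6, 0.0, 0.6]
width: 0.82
time: 24.03
tool_pos: [0.528, -0.1174, 0.2082]
tcp_rot: [2.209, 0.043, -2.196]
wrist_force: [-0.7, 0.6, -0.6]
width: 0.814
hub (array([ 492.4, -180.8]), array([44.7, 45.2]), 2.4, 239, 0.0513)
grip (array([ 563.6, -175.9]), array([22.7, 20.5]), 6.8, 70, 0.0962)
tin (array([424.2, 361. ]), array([57.7, 58.2]), 63.9, 1221, 0.0853)
coup (array([737.5, 183.1]), array([44. , 34.8]), 90.0, 156, 0.0677)
hub (array([ 491.3, -180.3]), array([46.8, 40.2]), 1.6, 261, 0.0504)
grip (array([ 567.8, -178.2]), array([23.2, 26.5]), 74.3, 92, 0.0954)
tin (array([426.2, 361.8]), array([57.1, 60.9]), 54.8, 293, 0.0849)
coup (array([737.1, 183.8]), array([41. , 34.5]), 87.7, 98, 0.0676)
[(100, 5), (101, 9), (102, 7), (103, 9), (104, 9), (105, 6), (106, 10), (107, 9), (108, 10), (109, 9), (110, 9), (111, 6), (112, 9), (113, 7), (114, 6), (115, 11), (116, 10), (117, 4)
[... 282 characters left out ...]
45, 0), (146, 0), (147, 0), (148, 0), (149, 0), (150, 0), (151, 0), (152, 0), (153, 0), (154, 0), (155, 0), (156, 1), (157, 0), (158, 0), (159, 0), (160, 0), (161, 0), (162, 0), (163, 0), (164, 0), (165, 0), (166, 0), (167, 0), (168, 0), (169, 0), (170, 0), (171, 0), (172, 0), (173, 0), (174, 0), (175, 0), (176, 0), (177, 1), (178, 10), (179, 20), (180, 18), (181, 10), (182, 7), (183, 4), (184, 10)]
coup x,y,n [0.1099 0.177 ] [-0.0172  0.0237] 164
p [ 0.5244 -0.1206  0.2049] sd [0.0002 0.0002 0.0002] F [-0.1636  0.1441  0.2133] sd [0.263  0.2923 0.4149] M [ 0.0136 -0.0055  0.0343] w 0.8192173805678572 t 24.2333
[[-0.0012  0.0366 -0.9993]
 [-0.0002 -0.9993 -0.0366]
 [-1.      0.0002  0.0012]]
```

View pics/s15.png

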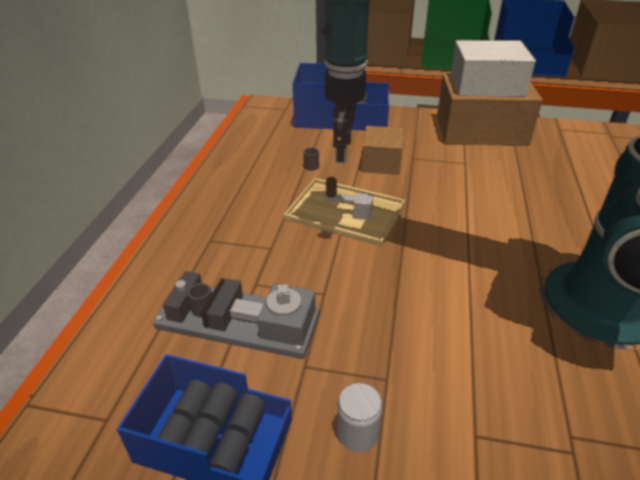

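View pics/c15.png

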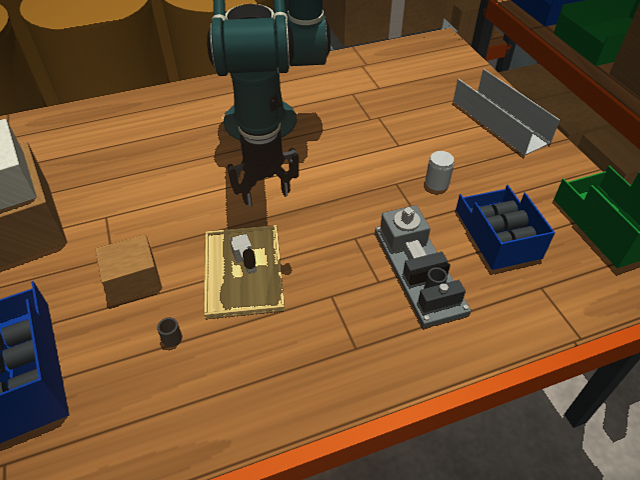

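```bash
python3 -c "
from workcell import bot
print(bot.finish_job())"
```

```text
the job is handed in; nothing more can be done
None
```

The job is done and handed in at about 24 s. The crank is back standing in its tray, and the coupling is upright and gripped between the pad and the stop jaw.

**What I did:** I fitted the crank down to the shaft's shoulder. There was a clear contact force, and the hub top measured 125 mm as it should. I then wound it about 303° clockwise by its grip. Before letting go, the tangential force at the grip held at about 9 N, above the 7 N needed. I lifted the crank off and stood it in the tray close to where it started.

**Last checks:**
- **Crank:** its hub top is at 51 mm and its grip top at 96 mm, so it stands upright on the tray floor.
- **Clamp:** the pad is still squeezed about 5 mm. That is roughly 1 mm less than at the tightest point, but within my reading error of about 1 mm. The pictures show the coupling against the stop jaw.
- **Bystanders:** the tin's measured position changed by no more than about 1.5 mm, which is within measuring error. I judged the carton, spare coupling and stock bin only by eye in the final pictures, and they look unmoved.
- **Robot:** it is clear of everything.

**Side loads:** the sideways force reached about 4 to 7 N while winding and about 7 N when regripping the hub. The largest force I saw was about 25 N, when setting the crank down, well below the limits.

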